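# Release the dust box's filter slide with the pin tool

## Task

Take the pin tool from its wooden stand, put it through the slot in the top of the grey dust box and press the recessed release button of the filter slide down with it; keeping the button down with the pin and without letting up on the way, push the slide out with the same pin, all the way until it stops. Press gently (about 10 N is plenty) and never force it, do not touch the slide with the gripper, and leave the other things on the bench where they are. Then lift the pin out and stand it back in the hole of its stand, upright and fully home.

Things in the scene. Friction and masses are not known exactly. Their poses are not given: they have to be found in the camera images.
- pin_handle (a point): Centre of the pin tool's handle. The handle is a square wooden bar 18 x 18 mm and 46 mm tall; its sides face the tool's own x and y. Below it a straight round steel pin, 7 mm across and 56 mm long, points along the tool's -z: the tip is 79 mm below this point. 60 g. It starts standing in the stand, the handle's foot on the stand's top.
- pin_tip (a point): End of the steel pin, on its axis.
- stand: Fixed wooden block 70 x 70 mm, 66 mm tall, with one upright round hole, 12 mm across and 60 mm deep, in the middle of its top. Origin: centre of its underside. The hole's mouth is 66 mm above it. It changes places with the cup from run to run (left or right of the dust box).
- dust_box: Fixed grey sheet-metal box, 200 (x) x 130 (y) x 90 mm tall; origin: centre of its underside; x points from its front, where the slide comes out (facing roughly the robot), to its back. A slot 18 mm wide runs along x on the centre line of its flat 4 mm top plate, from x = +44 to -34 mm. The aluminium filter slide lies under it, its upper face 7 mm below the box's top face.
- slot_start (a point): Point on the box's top face (90 mm above the bench) straight above the middle of the slide's well and button when the slide is fully in.
- slot_end (a point): Point on the box's top face 55 mm from slot_start towards the front: the direction from slot_start to slot_end is the way the slide moves out.
- well (a point): Centre of the mouth of the square well (14 x 14 mm) in the slide, 7 mm below the box's top face; it moves with the slide, and the pin pushes the slide by its wall. The sprung button (12 mm across) is at its bottom: its top lies 11 to 27 mm below the box's top face, different each time and not measured: find it by feel. From touch it goes down 6 mm, 3 N rising to 8 N, to a hard stop.
- filter_slide (a joint): How far the slide is out: 0 = in, 0.054 m = out against its stop; about 4 N of friction; starts in with up to 2 mm of play. The button's catch holds the slide unless the button is pushed down at least 4 mm (6.5 N). Teeth every 10 mm catch it again if the button comes up on the way; the last ends at 49 mm, and past it the slide stays out by itself.
- cup: Bystander, leave alone: grey plastic cup, 72 mm across, 85 mm tall, standing on the bench, open and empty. Origin: centre of its underside.
- tape: Bystander, leave alone: roll of yellow packing tape lying flat, 100 mm across, 45 mm tall. Origin: centre of its underside.
- tube_wide: Bystander, leave alone: single wide cardboard tube standing on end, 64 mm across, 110 mm tall. Origin: centre of its underside.
- bottle: Bystander, leave alone: clear bottle, 60 mm across, 170 mm tall. Origin: centre of its underside.
- glue: Bystander, leave alone: amber glue jar with a white lid, 70 mm across, 90 mm tall. Origin: centre of its underside.
- bundle_a: Bystander, leave alone: strapped bundle of 19 cardboard tubes standing on end, 145 mm across, 100 mm tall. Origin: centre of its underside.
- bundle_b: Bystander, leave alone: small heap of five cardboard tubes, each 25 mm across and 150 mm long, glued together, lying along its own y. Origin: centre of its underside.
Things that resemble listed ones, but are neither listed nor needed, are in the scene too. What is shaped like the stand but blue is not meant.

How it is judged:
By the outcome, as a careful person would: the job done as asked, in the order asked, and still so for the second after the job is handed in, with the robot touching nothing.
It also fails if it takes over 70 s, if anything falls off the work surface, if the arm or the gripper's body presses on something with over 40 N, if the wrist force passes 120 N, or if a joint passes its speed limit or range.

## Robot

A 7-joint arm with a two-finger parallel gripper is mounted at the origin on the work surface. World frame = base frame: x ahead of the robot, y to its left, z up, the work surface at z = 0. Lengths are in m, angles in rad, forces in N, time in s.
With the tool pointing down it reaches from about 0.4 to 0.875 m from the base axis. Payload 4.4 kg.
Tool frame: the origin (TCP) lies at the centre of the arm's flange, where the gripper is bolted on; the fingertips stand 173 mm ahead of it and the grasp point (between the pads) lies 155 mm ahead of it (env.tcp_to_grasp is the distance from the TCP to the grasp point, in m); y points along the fingers, x is the direction in which the jaws open and shut, and the axes are right-handed (so a half turn about y gives the same grasp; the last joint's range is limited). The gripper opens to 85 mm and grips with 20 to 120 N. Pads are 22 mm wide; open, the fingers measure 114 mm over their backs; the gripper's body (76 mm by 85 mm) begins 54 mm behind the grasp point. The pads swing forward as they close: fully open they stand 13 mm farther back than shut.
Start: joints at [1.209, 0.628, 0.038, 1.517, -0.027, 0.996, -0.02], TCP at [0.189, -0.622, 0.405] pointing down, gripper open.
Joint ranges: [-3.06, 3.06], [-0.37, 2.12], [-1.25, 1.32], [0.18, 2.47], [-1.1, 4.24], [0.23, 1.98], [-2.94, 2.94]. Speed limits (rad/s): [2.57, 2.57, 3.14, 3.14, 3.14, 3.14, 3.14].

## Interface

Orientations are given as a unit quaternion [x, y, z, w].
In Python, from plant import get_obs, eyes, env gives the robot as it stands.
- The arm moves only by the tool arm_command, never from a script. Its arguments are lists of equal length, an entry for each row: "offset": the shift along the tool's x, y, z in m, a list of three; "dr": the turn, a rotation vector about the tool's x, y, z in degrees, a list of three; "fingers": the finger opening in m, from 0 to 0.0854. In form: {"offset": [[tx, ty, tz], ...], "dr": [[wx, wy, wz], ...], "fingers": [fingers, ...]}. A call has 1 to 12 rows; each row shifts and turns the pose as measured when the row begins, along the tool's axes as they then stand; what a row does not reach is not made up. A row lasts 1/10 s, in which the tool goes at most 50 mm and 8.59 degrees, less where a joint would pass 70% of its speed; a pose out of reach is approached as far as the arm can. A call with a gripper value outside its range is refused whole. The fingers move at their own pace and stop on an object; the grip force is fixed at half the most. Time passes only in rows, so rows that do not move let the fingers close. It gives the time, the measured TCP pose, the force and the opening at its end, in the units of the state.
- get_obs(): the state, without advancing time (a new reading comes with each control period).
- eyes.capture(name): name is "scene" or "top" or "wrist"; returns the picture (480x640x3 uint8, red, green, blue); there is no depth.
- eyes.calibration(name): a dict with "K" (3x3 intrinsics, pixels), "D" ([k1, k2, p1, p2, k3] as OpenCV has them; the pictures are not rectified), "xyz" and "attitude" of the camera in the world. Camera axes: x right, y up, looking along -z (the intrinsics and any distortion apply to the point x, -y, -z); pixel columns grow to the right and rows downward; lengths in m; the calibration is good to about 2 mm. A picture is of the moment at which its call begins: read the wrist's pose just before it. calibration takes no time and is no camera call; for the wrist camera it gives the pose at the moment of the call.
- env.job_done(): hands the job in, once; it reports no verdict.
The state is a dict: "clock": time; "qpos": joint angles; "qvel": joint speeds; "tau": joint torques, N m; "tool_pos": TCP position; "tcp_rot": TCP orientation; "ft_force": force on the tool from outside, world axes, zero at the start; "torque": the same for the moment, N m; "gripper_width": opening from 0.0 (shut) to 1.0 (fully open).
Only numpy, scipy, OpenCV 4.12 (cv2) and the standard library are available. Lean on these libraries where they do the work, as an engineer would, in place of code of your own. Each camera call takes 0.05 s, during which the arm holds its last target.

## Working session

There is one attempt and no reset: what is moved stays moved. The work goes in short steps, Python scripts to look and compute and a tool call to move; the robot and the scene stay as the last step left them, time stands still between calls to the robot, and variables do not carry over. Pictures are saved under pics/ and viewed, and the job is handed in when it is done.

Besides the shell and the picture viewer there is one more tool, called by a JSON object that holds its "name" and its "arguments". arm_command: Moves the arm, as the interface text tells. Its arguments: {"type":"object","properties":{"offset":{"type":"array","items":{"type":"array","items":{"type":"number"}}},"dr":{"type":"array","items":{"type":"array","items":{"type":"number"}}},"fingers":{"type":"array","items":{"type":"number"}}},"required":["offset","dr","fingers"]}

```bash
ls; mkdir -p pics; python3 - <<'E'
from plant import get_obs, eyes, env
import cv2
o=get_obs();print(o)
for n in("scene","top","wrist"):
    im=eyes.capture(n);cv2.imwrite(f"pics/{n}0.png",im[:,:,::-1]);print(n,eyes.calibration(n))
print(env.tcp_to_grasp)
E
```

```text
pics
{'clock': 0.0, 'qpos': array([ 1.20917652,  0.62935469,  0.03840943,  1.51841308, -0.0269931 ,
        0.99630237, -0.01994593]), 'qvel': array([-9.90176184e-05, -5.52157487e-04,  5.59620168e-04, -4.46418139e-04,
       -1.37263259e-03,  2.69608214e-04, -6.94540144e-04]), 'tau': array([-1.53341748e-04, -5.63397861e+01,  1.22628238e+00, -1.93441290e+01,
        1.10514939e-02,  1.05679934e-02, -6.44698545e-06]), 'tool_pos': array([ 0.18944444, -0.62145284,  0.40376821]), 'tcp_rot': array([-0.56783489,  0.42139115, -0.4202713 ,  0.56865198]), 'ft_force': array([ 0.19242685, -0.13985563,  1.25902134]), 'torque': array([-0.02470789, -0.01492908,  0.00593435]), 'gripper_width': 0.9998929844702076}
scene {'K': array([[592.67871154,   0.        , 314.08447273],
       [  0.        , 592.67871154, 233.18136061],
       [  0.        ,   0.        ,   1.        ]]), 'D': array([-0.04304367,  0.        ,  0.        ,  0.        ,  0.        ]), 'xyz': array([1.33452844, 0.52099166, 0.7746073 ]), 'attitude': array([0.19742912, 0.3864938 , 0.79211964, 0.42917452])}
top {'K': array([[610.48228542,   0.        , 328.66622278],
       [  0.        , 610.48228542, 239.16928802],
       [  0.        ,   0.        ,   1.        ]]), 'D': array([0.04379725, 0.        , 0.        , 0.        , 0.        ]), 'xyz': array([0.36346578, 0.0422923 , 1.34388515]), 'attitude': array([ 0.07619752, -0.07899237, -0.69656121,  0.70905333])}
wrist {'K': array([[335.36957489,   0.        , 315.82280709],
       [  0.        , 335.36957489, 243.72512452],
       [  0.        ,   0.        ,   1.        ]]), 'D': array([-0.06036275,  0.        ,  0.        ,  0.        ,  0.        ]), 'xyz': array([ 0.25893779, -0.59978461,  0.37321697]), 'attitude': array([-0.11624386,  0.08692933, -0.58872643,  0.79519296])}
0.1547
```

View pics/scene0.png

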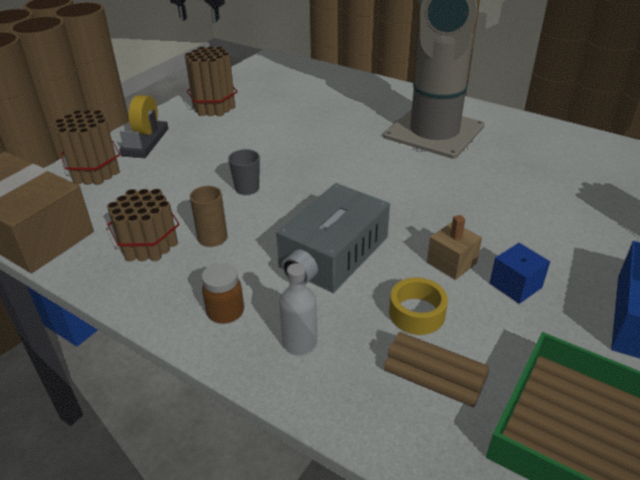

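View pics/top0.png

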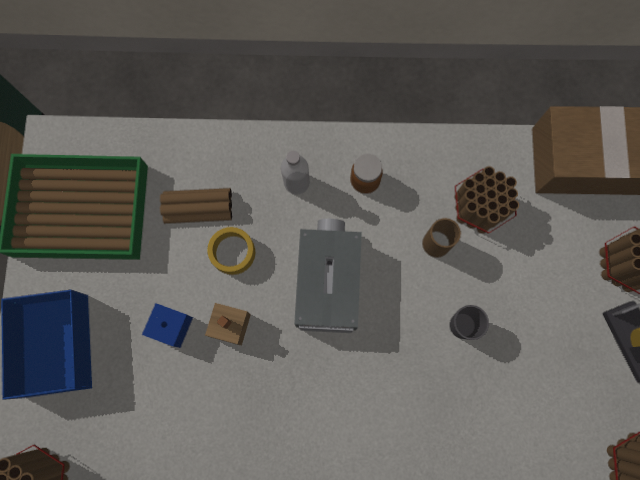

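View pics/wrist0.png

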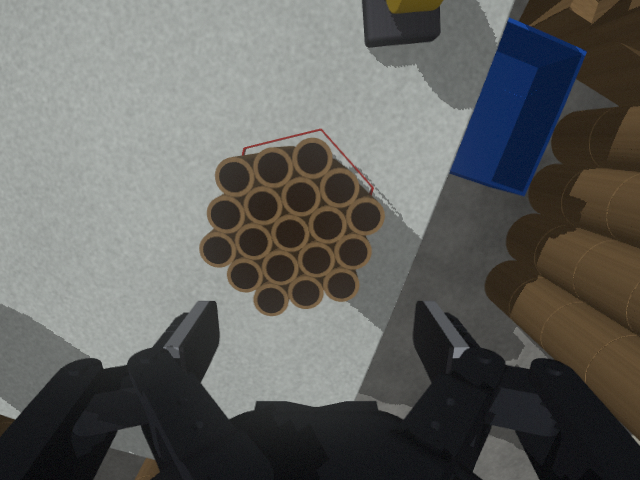

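```bash
python3 - <<'E'
from plant import get_obs
from scipy.spatial.transform import Rotation as R
o=get_obs();print(R.from_quat(o['tcp_rot']).as_matrix().round(3))
E
```

```text
[[ 0.292 -0.     0.957]
 [-0.957  0.001  0.292]
 [-0.001 -1.    -0.   ]]
```

```bash
cat > h.py <<'E'
import numpy as np, cv2
from scipy.spatial.transform import Rotation as R
def ray(cal,uv):
    p=cv2.undistortPoints(np.array(uv,float).reshape(-1,1,2),cal['K'],cal['D']).reshape(-1,2)
    d=np.c_[p[:,0],-p[:,1],-np.ones(len(p))]
    return np.array(cal['xyz']),R.from_quat(cal['attitude']).apply(d)
def plane(cal,uv,z):
    o,d=ray(cal,uv); return o+d*((z-o[2])/d[:,2])[:,None]
def proj(cal,P):
    c=R.from_quat(cal['attitude']).inv().apply(np.atleast_2d(P)-cal['xyz'])
    q=np.c_[c[:,0],-c[:,1],-c[:,2]]
    return cv2.projectPoints(q,np.zeros(3),np.zeros(3),cal['K'],cal['D'])[0].reshape(-1,2)
E
python3 - <<'E'
import cv2
im=cv2.imread('pics/top0.png')
cv2.imwrite('pics/c1.png',cv2.resize(im[290:355,195:295],None,fx=8,fy=8,interpolation=cv2.INTER_CUBIC))
cv2.imwrite('pics/c2.png',cv2.resize(im[215:335,280:380],None,fx=5,fy=5,interpolation=cv2.INTER_CUBIC))
E
```

```text
(no output)
```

View pics/c1.png

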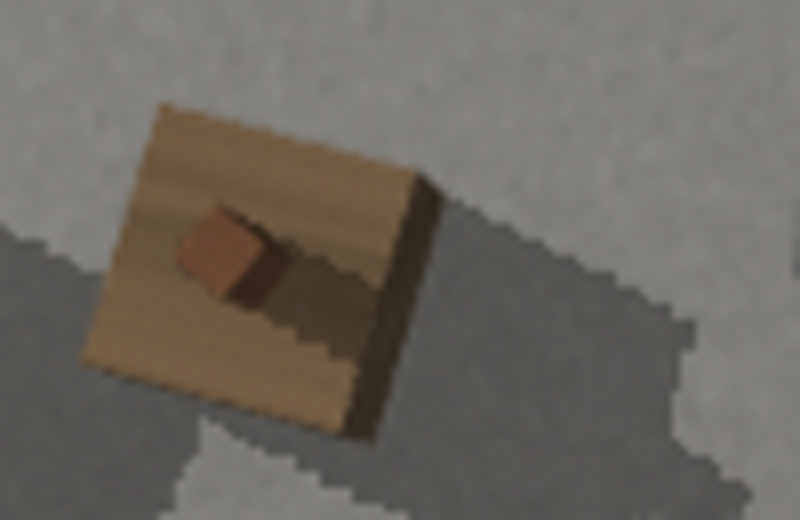

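View pics/c2.png

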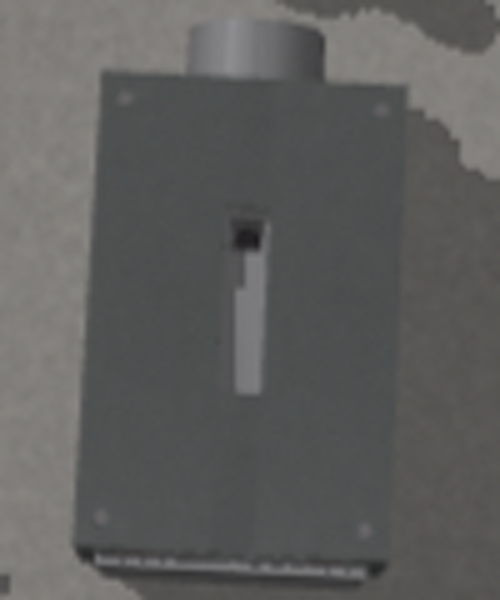

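```bash
python3 - <<'E'
from h import *
from plant import eyes
c=eyes.calibration('top')
s=np.array([(163,105),(415,172),(345,432),(82,360)])/8+[195,290]-.44
P=plane(c,s,.066);print(P.round(4),P.mean(0),np.linalg.norm(np.diff(P,axis=0),axis=1))
hd=np.array([(222,205),(268,245),(225,297),(178,256)])/8+[195,290]-.44
P=plane(c,hd,.112);print('handle',P.round(4),P.mean(0),np.linalg.norm(np.diff(P,axis=0),axis=1))
e=P[1]-P[0];print(np.degrees(np.arctan2(e[1],e[0])));e=P[2]-P[1];print(np.degrees(np.arctan2(e[1],e[0])))
b=np.array([(103,72),(407,87),(384,565),(75,548)])/5+[280,215]-.4
P=plane(c,b,.09);print('box',P.round(4),P.mean(0),np.linalg.norm(np.diff(P,axis=0),axis=1))
for i,j in((3,0),(2,1)):
    e=P[j]-P[i];print(np.degrees(np.arctan2(e[1],e[0])))
C=P.mean(0);e=(P[0]+P[1]-P[2]-P[3])[:2];e/=np.linalg.norm(e);n=np.array([-e[1],e[0]])
q=np.array([(232,218),(270,220),(262,395),(234,394)])/5+[280,215]-.4
Q=plane(c,q,.09);print('slot');[print((x[:2]-C[:2])@e,(x[:2]-C[:2])@n) for x in Q]
q=np.array([(247,235)])/5+[280,215]-.4
for z in (.083,.07):
    Q=plane(c,q,z);print('well',Q);[print((x[:2]-C[:2])@e,(x[:2]-C[:2])@n) for x in Q]
E
```

```text
[[0.5088 0.275  0.066 ]
 [0.4924 0.2085 0.066 ]
 [0.4254 0.2233 0.066 ]
 [0.4427 0.2919 0.066 ]] [0.46731073 0.24967036 0.066     ] [0.06847301 0.06859177 0.07074189]
handle [[0.4787 0.2504 0.112 ]
 [0.4689 0.2384 0.112 ]
 [0.4559 0.2483 0.112 ]
 [0.4659 0.2606 0.112 ]] [0.4673539  0.24943619 0.112     ] [0.01551007 0.01643996 0.01582768]
-129.0795528565355
142.5802889593437
box [[ 0.6647  0.1002  0.09  ]
 [ 0.6605 -0.0282  0.09  ]
 [ 0.4603 -0.0199  0.09  ]
 [ 0.4649  0.1061  0.09  ]] [0.56259775 0.03954869 0.09      ] [0.12851226 0.20045801 0.12612894]
-1.6952969080525389
-2.3773824411756617
slot
0.04012805370597772 0.006490772652056473
0.04013282837878736 -0.009413960945784705
-0.033396694677999855 -0.00985270347480494
-0.033600305063107315 0.0017049872308159027
well [[0.59712258 0.0381947  0.083     ]]
0.03455113730413719 -0.00012603045217840655
well [[0.59953163 0.03815246 0.07      ]]
0.0369601691077663 -8.262716107854074e-05
```

{"name": "arm_command", "arguments": {"offset": [[-0.035,0,0.033],[-0.035,0,0.033],[-0.035,0,0.033],[-0.035,0,0.033],[-0.035,0,0.033],[-0.035,0,0.033],[-0.035,0,0.033],[-0.035,0,0.033],[-0.035,0,0.033],[-0.035,0,0.033],[-0.035,0,0.033],[-0.035,0,0.033]], "dr": [[0,0,0],[0,0,0],[0,0,0],[0,0,0],[0,0,0],[0,0,0],[0,0,0],[0,0,0],[0,0,0],[0,0,0],[0,0,0],[0,0,0]], "fingers": [0.0854,0.0854,0.0854,0.0854,0.0854,0.0854,0.0854,0.0854,0.0854,0.0854,0.0854,0.0854]}}

```text
clock: 1.35
tool_pos: [0.452, -0.0928, 0.3999]
tcp_rot: [0.566, -0.425, 0.425, -0.564]
ft_force: [0.5, -1.0, -0.1]
gripper_width: 1.003
```

```bash
cat >> h.py <<'E'
def st(o):
    M=R.from_quat(o['tcp_rot']).as_matrix()
    print('t',round(o['clock'],2),'pos',o['tool_pos'].round(4),'yawx',round(np.degrees(np.arctan2(M[1,0],M[0,0])),2),'down',M[:,1].round(4),'f',o['ft_force'].round(2),'tq',o['torque'].round(2),'w',round(o['gripper_width'],3))
    print('q',o['qpos'].round(2))
    return M
def to(o,tgt):
    M=R.from_quat(o['tcp_rot']).as_matrix()
    d=M.T@(np.array(tgt)-o['tool_pos']); print('toolofs',d.round(4),np.linalg.norm(d).round(4)); return d
E
python3 - <<'E'
from h import *
from plant import *
st(get_obs());
im=eyes.capture('wrist');cv2.imwrite('pics/w1.png',im[:,:,::-1]);c=eyes.calibration('wrist');print(c['xyz'],R.from_quat(c['attitude']).as_matrix().round(3))
E
```

```text
t 1.35 pos [ 0.452  -0.0928  0.3999] yawx -73.96 down [-0.0026 -0.0028 -1.    ] f [ 0.48 -0.96 -0.11] tq [-0.04 -0.09  0.02] w 1.003
q [ 0.16  0.37 -0.02  2.03  0.02  0.75 -1.17]
[ 0.52554142 -0.0625162   0.36950711] [[ 0.288  0.918  0.273]
 [-0.958  0.277  0.08 ]
 [-0.002 -0.285  0.959]]
```

View pics/w1.png

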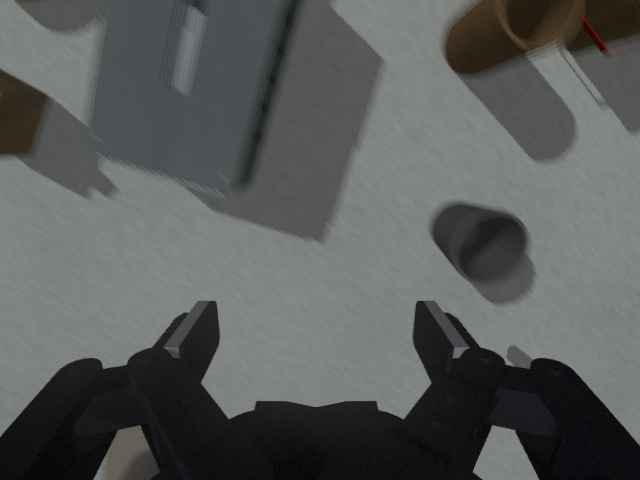

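{"name": "arm_command", "arguments": {"offset": [[0,0,0],[0,0,0],[0,0,0],[0,0,0],[0,0,0],[-0.035,0,0.035],[-0.035,0,0.035],[-0.035,0,0.035],[-0.035,0,0.03],[0,0,0]], "dr": [[0,-7.2,0],[0,-7.2,0],[0,-7.2,0],[0,-7.2,0],[0,-7.2,0],[0,0,0],[0,0,0],[0,0,0],[0,0,0],[0,0,0]], "fingers": [0.0854,0.0854,0.0854,0.0854,0.0854,0.0854,0.0854,0.0854,0.0854,0.0854]}}

```text
clock: 2.4
tool_pos: [0.4207, 0.1141, 0.3996]
tcp_rot: [-0.671, 0.215, -0.216, 0.675]
ft_force: [-0.4, -0.1, 0.4]
gripper_width: 0.998
```

```bash
python3 - <<'E'
from h import *
from plant import *
st(get_obs());
c=eyes.calibration('wrist');im=eyes.capture('wrist');cv2.imwrite('pics/w2.png',im[:,:,::-1])
np.save('w2.npy',c,allow_pickle=True)
print(proj(c,[[.467,.2495,.112],[.467,.2495,.066]]))
E
```

```text
t 2.4 pos [0.4207 0.1141 0.3996] yawx -35.52 down [ 0.0031  0.005  -1.    ] f [-0.35 -0.05  0.35] tq [-0.05  0.05 -0.03] w 0.998
q [-0.14  0.34 -0.25  2.09  0.12  0.72 -1.08]
[[258.19408268  52.35293735]
 [267.3265263   67.05945954]]
```

View pics/w2.png

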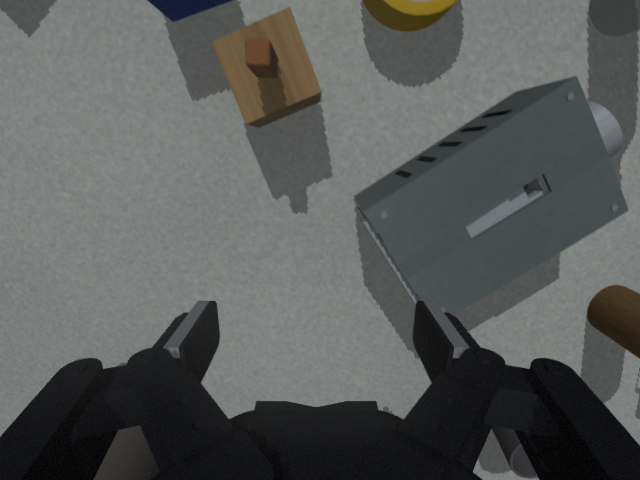

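```bash
python3 - <<'E'
import cv2
im=cv2.imread('pics/w2.png')
cv2.imwrite('pics/c3.png',cv2.resize(im[0:130,205:330],None,fx=4.6,fy=4.6,interpolation=cv2.INTER_CUBIC))
cv2.imwrite('pics/c4.png',cv2.resize(im[160:250,450:570],None,fx=6,fy=6,interpolation=cv2.INTER_CUBIC))
E
```

```text
(no output)
```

View pics/c3.png

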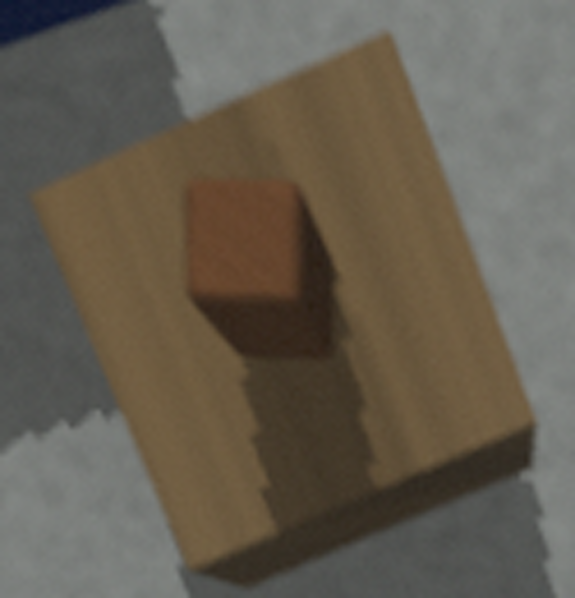

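View pics/c4.png

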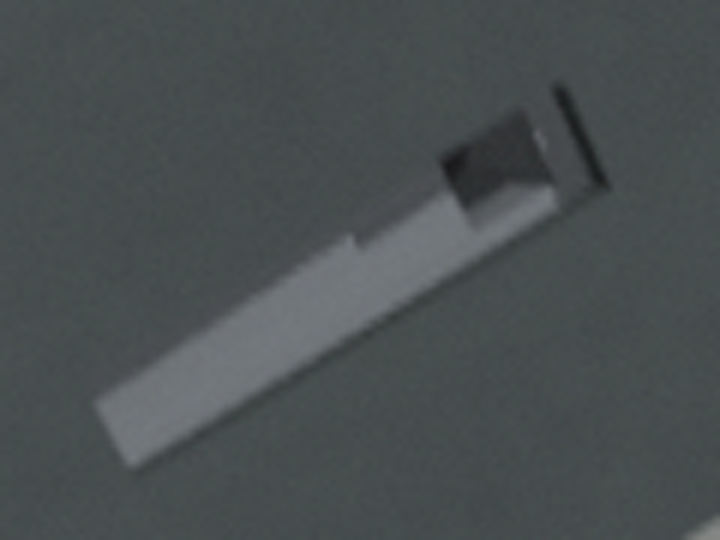

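```bash
python3 - <<'E'
from h import *
c=np.load('w2.npy',allow_pickle=True).item()
def an(e): return np.degrees(np.arctan2(e[1],e[0])).round(2)
s=np.array([(35,195),(390,33),(533,425),(190,570)])/4.6+[205,0]-.4
P=plane(c,s,.066);print('stand',P.round(4),P.mean(0),np.linalg.norm(np.diff(P,axis=0),axis=1))
hd=np.array([(187,182),(297,182),(300,300),(190,297)])/4.6+[205,0]-.4
P=plane(c,hd,.112);print('handle',P.round(4),P.mean(0),np.linalg.norm(np.diff(P,axis=0),axis=1),an(P[1]-P[0]),an(P[2]-P[1]),an(P[2]-P[3]))
sl=np.array([(97,402),(135,467),(605,185),(560,85)])/6+[450,160]-.4
P=plane(c,sl,.09);print('slot',P.round(4),np.linalg.norm(np.diff(P,axis=0),axis=1),an(P[2]-P[1]),an(P[3]-P[0]))
w=np.array([(440,160),(525,112),(555,188),(475,230)])/6+[450,160]-.4
Q=plane(c,w,.083);print('well',Q.round(4),Q.mean(0),np.linalg.norm(np.diff(Q,axis=0),axis=1))
# box corners
b=np.array([(356,199),(577,77),(627,210),(424,305)])
print('box',plane(c,b,.09).round(4))
E
```

```text
stand [[0.4421 0.2918 0.066 ]
 [0.5088 0.2754 0.066 ]
 [0.4915 0.2078 0.066 ]
 [0.4247 0.2246 0.066 ]] [0.46676146 0.2498846  0.066     ] [0.06875316 0.06972224 0.06886547]
handle [[0.4649 0.2616 0.112 ]
 [0.4783 0.2518 0.112 ]
 [0.4687 0.2382 0.112 ]
 [0.4553 0.2485 0.112 ]] [0.46680427 0.25002181 0.112     ] [0.0166328  0.01662547 0.01686496] -36.25 -125.56 -37.59
slot [[0.5298 0.0447 0.09  ]
 [0.5297 0.0328 0.09  ]
 [0.6063 0.0296 0.09  ]
 [0.6068 0.0463 0.09  ]] [0.011918   0.0766079  0.01677764] -2.42 1.2
well [[0.5906 0.0437 0.083 ]
 [0.6043 0.0426 0.083 ]
 [0.6033 0.03   0.083 ]
 [0.5904 0.0314 0.083 ]] [0.5971479  0.03693682 0.083     ] [0.01375343 0.01271507 0.01292189]
box [[ 0.4651  0.1198  0.09  ]
 [ 0.6652  0.0994  0.09  ]
 [ 0.66   -0.0285  0.09  ]
 [ 0.4623  0.0013  0.09  ]]
```

```bash
python3 - <<'E'
from h import *
from plant import *
o=get_obs();to(o,[.467-.0005,.2499-.0008,.40])
E
```

```text
toolofs [-4.380e-02 -1.000e-04  1.382e-01] 0.145
```

{"name": "arm_command", "arguments": {"offset": [[-0.014,0,0.045],[-0.014,0,0.045],[-0.014,0,0.045],[0,0,0],[0,0,0]], "dr": [[0,0,0],[0,0,0],[0,0,0],[0,1.5,0],[0,0,0]], "fingers": [0.0854,0.0854,0.0854,0.0854,0.0854]}}

```text
clock: 2.95
tool_pos: [0.471, 0.241, 0.3981]
tcp_rot: [0.67, -0.229, 0.231, -0.668]
ft_force: [-0.6, -0.6, -0.0]
gripper_width: 0.998
```

```bash
python3 - <<'E'
from h import *
from plant import *
o=get_obs();M=st(o);g=.1547*M[:,1]*[1,1,0];to(o,np.array([.467,.2499,.30])-g)
E
```

```text
t 2.95 pos [0.471  0.241  0.3981] yawx -38.01 down [ 0.0019 -0.0036 -1.    ] f [-0.61 -0.56 -0.02] tq [-0.05  0.02  0.02] w 0.998
q [-0.37  0.47 -0.23  1.86  0.15  0.83 -1.34]
toolofs [-0.0096  0.098   0.005 ] 0.0986
```

{"name": "arm_command", "arguments": {"offset": [[-0.0095,0,0.005],[0,0.045,0],[0,0.045,0],[0,0,0]], "dr": [[0,0,0],[0,0,0],[0,0,0],[0,0,0]], "fingers": [0.0854,0.0854,0.0854,0.0854]}}

```text
clock: 3.35
tool_pos: [0.4681, 0.2461, 0.3076]
tcp_rot: [0.668, -0.23, 0.235, -0.667]
ft_force: [0.1, -1.0, 0.2]
gripper_width: 0.998
```

```bash
python3 - <<'E'
from h import *
from plant import *
for i in range(3):
    o=get_obs();M=st(o)
g=.1547*M[:,1]*[1,1,0];to(o,np.array([.467,.2499,.247])-g)
im=eyes.capture('wrist');cv2.imwrite('pics/w3.png',im[:,:,::-1])
st(get_obs())
E
```

```text
t 3.35 pos [0.4681 0.2461 0.3076] yawx -38.42 down [ 0.0057 -0.0037 -1.    ] f [ 0.15 -0.99  0.16] tq [-0.01  0.05  0.06] w 0.998
q [-0.41  0.6  -0.19  1.95  0.2   0.61 -1.4 ]
t 3.35 pos [0.4681 0.2461 0.3076] yawx -38.42 down [ 0.0057 -0.0037 -1.    ] f [ 0.15 -0.99  0.16] tq [-0.01  0.05  0.06] w 0.998
q [-0.41  0.6  -0.19  1.95  0.2   0.61 -1.4 ]
t 3.35 pos [0.4681 0.2461 0.3076] yawx -38.42 down [ 0.0057 -0.0037 -1.    ] f [ 0.15 -0.99  0.16] tq [-0.01  0.05  0.06] w 0.998
q [-0.41  0.6  -0.19  1.95  0.2   0.61 -1.4 ]
toolofs [-0.0046  0.0605  0.0022] 0.0607
t 3.4 pos [0.469  0.2465 0.3101] yawx -38.44 down [ 0.0093 -0.0018 -1.    ] f [-0.49  0.15  0.52] tq [ 0.03 -0.03 -0.  ] w 0.998
q [-0.41  0.59 -0.19  1.94  0.2   0.61 -1.4 ]
```

View pics/w3.png

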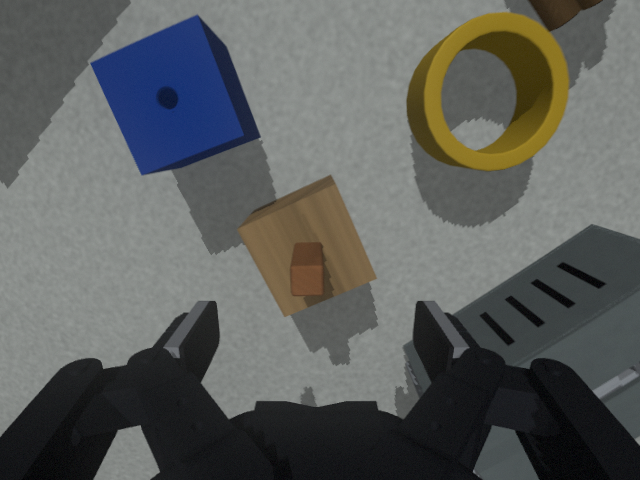

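```bash
cat >> h.py <<'E'
def plan(o,grasp,L=.1547,yaw=None):
    M=st(o); d=M[:,1]; w=np.cross(d,[0,0,-1.])
    w=M.T@w*57.3
    if yaw is not None: w[1]-=yaw-np.degrees(np.arctan2(M[1,0],M[0,0]))
    print('tilt dr',w.round(2)); 
    # TCP target with vertical tool
    to(o,np.array(grasp)+[0,0,L])
E
python3 - <<'E'
from h import *
from plant import *
plan(get_obs(),[.467,.2499,.092],yaw=-37)
E
```

```text
t 3.4 pos [0.469  0.2465 0.3101] yawx -38.44 down [ 0.0093 -0.0018 -1.    ] f [-0.49  0.15  0.52] tq [ 0.03 -0.03 -0.  ] w 0.998
q [-0.41  0.59 -0.19  1.94  0.2   0.61 -1.4 ]
tilt dr [-0.25 -1.44  0.48]
toolofs [-0.0042  0.0633  0.0011] 0.0635
```

{"name": "arm_command", "arguments": {"offset": [[-0.0042,0,0.001],[0,0.02,0],[0,0.02,0],[0,0,0]], "dr": [[-0.25,-1.4,0.5],[0,0,0],[0,0,0],[0,0,0]], "fingers": [0.0854,0.0854,0.0854,0.0854]}}

```text
clock: 3.8
tool_pos: [0.4689, 0.251, 0.2781]
tcp_rot: [-0.667, 0.221, -0.227, 0.674]
ft_force: [-0.8, -0.7, 0.6]
gripper_width: 0.996
```

```bash
python3 - <<'E'
from h import *
from plant import *
plan(get_obs(),[.467,.2499,.092],yaw=-37)
E
```

```text
t 3.8 pos [0.4689 0.251  0.2781] yawx -36.93 down [ 0.0102  0.007  -0.9999] f [-0.77 -0.68  0.56] tq [ 0.04  0.04 -0.01] w 0.996
q [-0.42  0.65 -0.19  1.96  0.22  0.54 -1.4 ]
tilt dr [-0.67  0.07  0.23]
toolofs [-0.001   0.0314 -0.0024] 0.0315
```

{"name": "arm_command", "arguments": {"offset": [[-0.001,0,-0.0024],[0,0.018,0],[0,0,0]], "dr": [[-0.67,0,0.23],[0,0,0],[0,0,0]], "fingers": [0.0854,0.0854,0.0854]}}

```text
clock: 4.1
tool_pos: [0.4681, 0.2505, 0.2659]
tcp_rot: [-0.669, 0.222, -0.225, 0.673]
ft_force: [-0.8, -0.3, 0.3]
gripper_width: 0.999
```

```bash
python3 - <<'E'
from h import *
from plant import *
plan(get_obs(),[.467,.2499,.092],yaw=-37)
E
```

```text
t 4.1 pos [0.4681 0.2505 0.2659] yawx -36.9 down [ 0.0061  0.0037 -1.    ] f [-0.84 -0.33  0.34] tq [ 0.02  0.01 -0.02] w 0.999
q [-0.42  0.67 -0.18  1.97  0.23  0.52 -1.41]
tilt dr [-0.38  0.1   0.15]
toolofs [-0.0006  0.0192 -0.0013] 0.0193
```

{"name": "arm_command", "arguments": {"offset": [[0,0,0]], "dr": [[0,0,0]], "fingers": [0.0854]}}

```text
clock: 4.2
tool_pos: [0.4686, 0.2508, 0.2676]
tcp_rot: [-0.668, 0.222, -0.226, 0.673]
ft_force: [-0.3, 0.4, 1.2]
gripper_width: 1.001
```

```bash
python3 - <<'E'
from h import *
from plant import *
plan(get_obs(),[.467,.2499,.092],yaw=-37)
E
```

```text
t 4.2 pos [0.4686 0.2508 0.2676] yawx -36.89 down [ 0.0079  0.0047 -1.    ] f [-0.33  0.43  1.21] tq [-0.02 -0.01  0.05] w 1.001
q [-0.42  0.66 -0.18  1.97  0.23  0.52 -1.41]
tilt dr [-0.49  0.11  0.2 ]
toolofs [-0.0008  0.0209 -0.0018] 0.021
```

{"name": "arm_command", "arguments": {"offset": [[-0.001,0.008,-0.002],[0,0.01,0],[0,0.002,0]], "dr": [[-0.5,0,0.2],[-0.1,0,0],[0,0,0]], "fingers": [0.0854,0.0854,0.0854]}}

```text
clock: 4.5
tool_pos: [0.4673, 0.2501, 0.2491]
tcp_rot: [-0.671, 0.223, -0.224, 0.671]
ft_force: [-0.5, 0.0, 0.2]
gripper_width: 1.0
```

```bash
python3 - <<'E'
from h import *
from plant import *
plan(get_obs(),[.467,.2499,.092],yaw=-37)
im=eyes.capture('wrist');cv2.imwrite('pics/w4.png',im[:,:,::-1])
im=eyes.capture('scene');cv2.imwrite('pics/s4.png',cv2.resize(im[140:330,380:560,::-1],None,fx=3,fy=3))
E
```

```text
t 4.5 pos [0.4673 0.2501 0.2491] yawx -36.9 down [ 1.8e-03  1.0e-04 -1.0e+00] f [-0.49  0.02  0.18] tq [-0.01  0.03 -0.  ] w 1.0
q [-0.43  0.7  -0.17  1.98  0.24  0.48 -1.42]
tilt dr [-0.07  0.1   0.08]
toolofs [-0.0001  0.0024 -0.0004] 0.0025
```

View pics/w4.png

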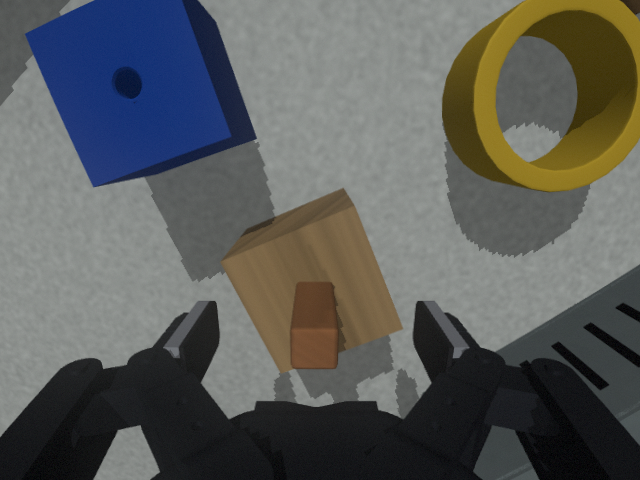

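View pics/s4.png

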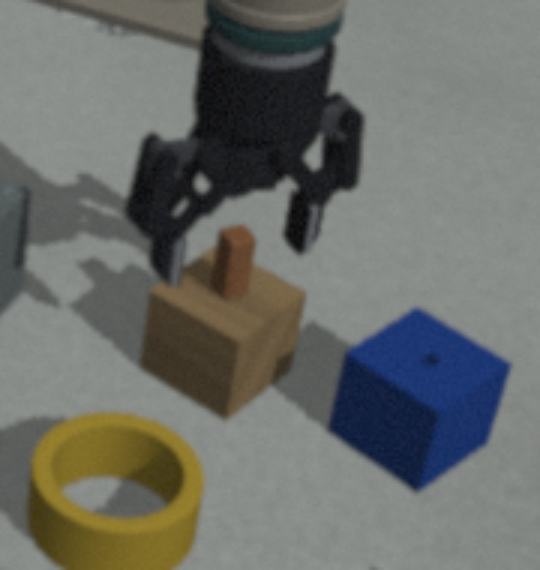

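{"name": "arm_command", "arguments": {"offset": [[0,0.004,0],[0,0,0],[0,0,0],[0,0,0],[0,0,0],[0,0,0],[0,0,0],[0,0,0]], "dr": [[0,0,0],[0,0,0],[0,0,0],[0,0,0],[0,0,0],[0,0,0],[0,0,0],[0,0,0]], "fingers": [0.06,0.04,0.03,0.015,0.0,0.0,0.0,0.0]}}

```text
clock: 5.4
tool_pos: [0.4674, 0.2504, 0.2453]
tcp_rot: [-0.67, 0.223, -0.224, 0.671]
ft_force: [0.1, -0.4, 0.6]
gripper_width: 0.204
```

```bash
python3 - <<'E'
from h import *
from plant import *
plan(get_obs(),[.467,.2499,.092],yaw=-37)
im=eyes.capture('wrist');cv2.imwrite('pics/w5.png',im[:,:,::-1])
E
```

```text
t 5.4 pos [0.4674 0.2504 0.2453] yawx -36.89 down [ 2.1e-03  3.0e-04 -1.0e+00] f [ 0.14 -0.43  0.61] tq [-0.05  0.04  0.01] w 0.204
q [-0.44  0.7  -0.17  1.98  0.24  0.48 -1.42]
tilt dr [-0.08  0.11  0.08]
toolofs [-0.     -0.0014 -0.0006] 0.0016
```

View pics/w5.png

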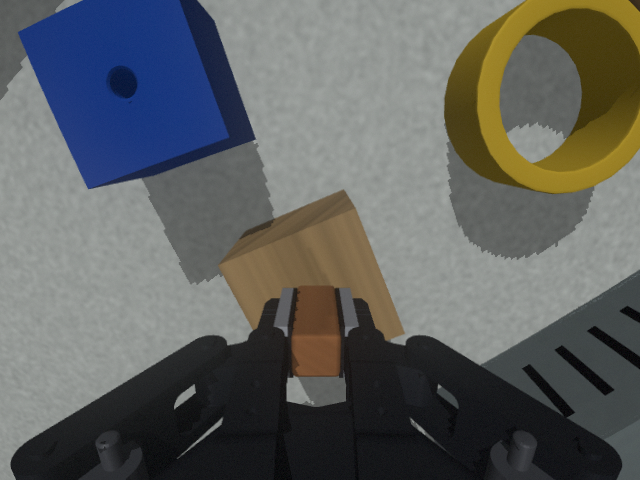

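{"name": "arm_command", "arguments": {"offset": [[0,-0.01,0],[0,-0.02,0],[0,-0.025,0],[0,-0.03,0],[0,-0.03,0],[0,-0.02,0],[0,0,0]], "dr": [[0,0,0],[0,0,0],[0,0,0],[0,0,0],[0,0,0],[0,0,0],[0,0,0]], "fingers": [0,0,0,0,0,0,0]}}

```text
clock: 6.15
tool_pos: [0.4666, 0.2504, 0.3885]
tcp_rot: [-0.671, 0.223, -0.224, 0.671]
ft_force: [0.4, 0.5, -0.6]
gripper_width: 0.207
```

```bash
python3 - <<'E'
from h import *
from plant import *
plan(get_obs(),[.467,.2499,.092],yaw=-37)
im=eyes.capture('scene');cv2.imwrite('pics/s6.png',im[:,:,::-1])
E
```

```text
t 6.15 pos [0.4666 0.2504 0.3885] yawx -36.85 down [ 2.e-03  4.e-04 -1.e+00] f [ 0.44  0.54 -0.58] tq [-0.04 -0.04 -0.03] w 0.207
q [-0.38  0.48 -0.24  1.87  0.16  0.81 -1.35]
tilt dr [-0.09  0.15  0.08]
toolofs [ 0.0004  0.1418 -0.0004] 0.1418
```

View pics/s6.png

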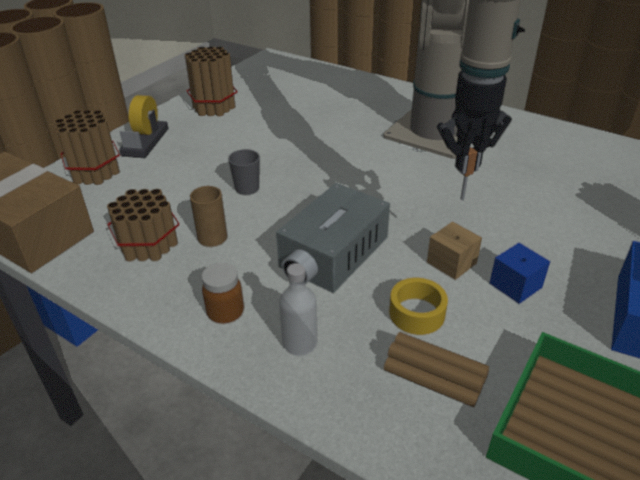

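{"name": "arm_command", "arguments": {"offset": [[0,0,0],[0,0,0],[0,0,0],[0,0,0],[0,0,0],[0.025,0,-0.038],[0.025,0,-0.038],[0.025,0,-0.038],[0.025,0,-0.038],[0,0,0],[0,0,0]], "dr": [[0,-7,0],[0,-7,0],[0,-7,0],[0,-7,0],[0,-6,0],[0,0,0],[0,0,0],[0,0,0],[0,0,0],[0,0,0],[0,0,0]], "fingers": [0,0,0,0,0,0,0,0,0,0,0]}}

```text
clock: 7.3
tool_pos: [0.5614, 0.0894, 0.3748]
tcp_rot: [0.709, -0.013, -0.001, -0.705]
ft_force: [-0.2, 1.0, -0.1]
gripper_width: 0.204
```

```bash
python3 - <<'E'
from h import *
from plant import *
plan(get_obs(),[.597,.038,.2],yaw=-2)
E
```

```text
t 7.3 pos [0.5614 0.0894 0.3748] yawx -1.03 down [-0.0203 -0.0062 -0.9998] f [-0.2   1.   -0.14] tq [-0.02 -0.06  0.1 ] w 0.204
q [ 0.05  0.58 -0.4   1.76  0.28  0.88 -0.5 ]
tilt dr [ 0.38  0.97 -1.16]
toolofs [ 0.037   0.0197 -0.0507] 0.0657
```

{"name": "arm_command", "arguments": {"offset": [[0.037,0,-0.01],[0,0,-0.041],[0,0,0],[0,0,0]], "dr": [[0.4,1,-1.2],[0,0,0],[0,0,0],[0,0,0]], "fingers": [0,0,0,0]}}

```text
clock: 7.7
tool_pos: [0.5951, 0.0404, 0.3705]
tcp_rot: [-0.707, 0.012, -0.008, 0.707]
ft_force: [-1.0, 0.3, -0.7]
gripper_width: 0.203
```

```bash
python3 - <<'E'
from h import *
from plant import *
plan(get_obs(),[.597,.038,.18],yaw=-2)
c=eyes.calibration('wrist')
im=eyes.capture('wrist');cv2.imwrite('pics/w7.png',im[:,:,::-1])
np.save('w7.npy',c,allow_pickle=True)
o=get_obs();M=R.from_quat(o['tcp_rot']).as_matrix();tip=o['tool_pos']+M[:,1]*.2353
print(tip,proj(c,[tip,[.597,.038,.09]]))
E
```

```text
t 7.7 pos [0.5951 0.0404 0.3705] yawx -1.65 down [-0.0064  0.0014 -1.    ] f [-1.05  0.34 -0.74] tq [0.05 0.01 0.03] w 0.203
q [ 0.14  0.62 -0.4   1.7   0.29  0.89 -0.41]
tilt dr [-0.07  0.35 -0.37]
toolofs [ 0.0022  0.0357 -0.0023] 0.0359
[0.59306089 0.0392826  0.13490519] [[315.81165701 263.72592846]
 [321.26448522 245.3334482 ]]
```

View pics/w7.png

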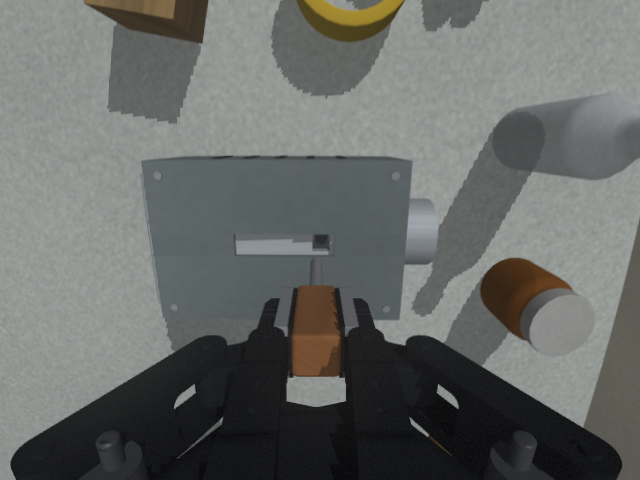

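```bash
python3 - <<'E'
import cv2
im=cv2.imread('pics/w7.png')
cv2.imwrite('pics/c7.png',cv2.resize(im[220:290,220:350],None,fx=6,fy=6,interpolation=cv2.INTER_CUBIC))
E
```

```text
(no output)
```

View pics/c7.png

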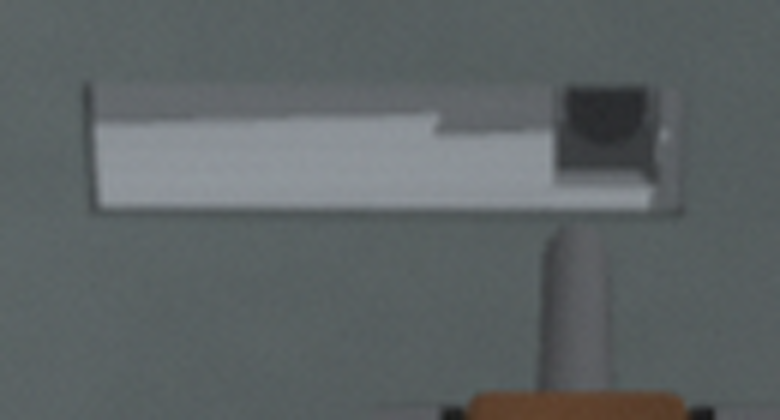

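```bash
python3 - <<'E'
from h import *
c=np.load('w7.npy',allow_pickle=True).item()
f=lambda a:np.array(a,float)/6+[220,220]-.42
P=plane(c,f([(90,85),(97,210),(682,212),(678,90)]),.09);print(P.round(4),np.linalg.norm(np.diff(P,axis=0),axis=1))
P=plane(c,f([(556,185),(655,185),(556,100),(655,100)]),.083);print('well',P.round(4))
print('but',[plane(c,f([(567,100),(647,100)]),z).round(4)[:,0] for z in(.08,.07,.063)])
print('tip',plane(c,f([(577,229),(577,235)]),.135).round(4))
print(c['xyz'])
E
```

```text
[[0.5301 0.0492 0.09  ]
 [0.5294 0.0322 0.09  ]
 [0.6062 0.0299 0.09  ]
 [0.6059 0.0464 0.09  ]] [0.01700585 0.07685424 0.01654257]
well [[0.5897 0.0318 0.083 ]
 [0.6029 0.0314 0.083 ]
 [0.59   0.0436 0.083 ]
 [0.6031 0.0432 0.083 ]]
but [array([0.5914, 0.6021]), array([0.5912, 0.6024]), array([0.5911, 0.6025])]
tip [[0.5931 0.0434 0.135 ]
 [0.5931 0.0427 0.135 ]]
[0.59643907 0.11401218 0.33976544]
```

```bash
cat >> h.py <<'E'
W=np.array([.5965,.0385])
def tipplan(o,tgt,yaw=-2):
    M=st(o);t=o['tool_pos']+M[:,1]*.2353
    e=np.array([np.cos(np.radians(-2)),np.sin(np.radians(-2))]);n=np.array([-e[1],e[0]])
    print('TIP',t.round(4),'along',((t[:2]-W)@e).round(4),'lat',((t[:2]-W)@n).round(4),'depth',(.09-t[2]).round(4))
    plan(o,tgt,L=.2353,yaw=yaw)
E
python3 - <<'E'
from h import *
from plant import *
tipplan(get_obs(),[.5965,.0385,.10])
E
```

```text
t 7.75 pos [0.5948 0.0394 0.3702] yawx -1.69 down [-7.6e-03 -4.0e-04 -1.0e+00] f [-1.1  -0.73 -0.93] tq [-0.04 -0.    0.  ] w 0.203
q [ 0.14  0.62 -0.4   1.7   0.29  0.89 -0.41]
TIP [0.5931 0.0393 0.1349] along -0.0035 lat 0.0007 depth -0.0449
t 7.75 pos [0.5948 0.0394 0.3702] yawx -1.69 down [-7.6e-03 -4.0e-04 -1.0e+00] f [-1.1  -0.73 -0.93] tq [-0.04 -0.    0.  ] w 0.203
q [ 0.14  0.62 -0.4   1.7   0.29  0.89 -0.41]
tilt dr [ 0.04  0.31 -0.43]
toolofs [ 0.0019  0.0349 -0.0008] 0.0349
```

{"name": "arm_command", "arguments": {"offset": [[0.0018,0.005,-0.0008],[0,0.015,0],[0,0.01,0],[0,0,0]], "dr": [[0,0.3,-0.45],[0,0,0],[0,0,0],[0,0,0]], "fingers": [0,0,0,0]}}

```text
clock: 8.15
tool_pos: [0.5952, 0.0427, 0.3384]
tcp_rot: [-0.707, 0.01, -0.01, 0.707]
ft_force: [0.2, 0.1, -0.7]
gripper_width: 0.206
```

```bash
python3 - <<'E'
from h import *
from plant import *
tipplan(get_obs(),[.5965,.0385,.085])
im=eyes.capture('wrist');cv2.imwrite('pics/w8.png',cv2.resize(im[200:320,220:400,::-1],None,fx=4,fy=4))
E
```

```text
t 8.15 pos [0.5952 0.0427 0.3384] yawx -1.66 down [-1.e-04  2.e-04 -1.e+00] f [ 0.22  0.06 -0.72] tq [-0.02  0.   -0.01] w 0.206
q [ 0.12  0.65 -0.38  1.73  0.31  0.82 -0.44]
TIP [0.5952 0.0427 0.1031] along -0.0015 lat 0.0042 depth -0.0131
t 8.15 pos [0.5952 0.0427 0.3384] yawx -1.66 down [-1.e-04  2.e-04 -1.e+00] f [ 0.22  0.06 -0.72] tq [-0.02  0.   -0.01] w 0.206
q [ 0.12  0.65 -0.38  1.73  0.31  0.82 -0.44]
tilt dr [-0.01  0.34 -0.  ]
toolofs [ 0.0015  0.0181 -0.0042] 0.0186
```

View pics/w8.png

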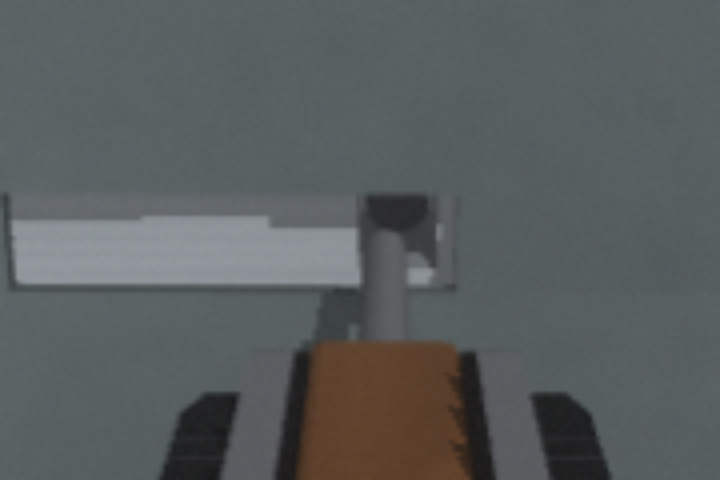

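{"name": "arm_command", "arguments": {"offset": [[0.0015,0,-0.0042],[0,0.002,0],[0,0,0]], "dr": [[0,0.3,0],[0,0,0],[0,0,0]], "fingers": [0,0,0]}}

```text
clock: 8.5
tool_pos: [0.5972, 0.039, 0.3379]
tcp_rot: [-0.707, 0.011, -0.013, 0.707]
ft_force: [0.2, -0.6, -0.8]
gripper_width: 0.205
```

```bash
python3 - <<'E'
from h import *
from plant import *
tipplan(get_obs(),[.5965,.0385,.085])
im=eyes.capture('wrist');cv2.imwrite('pics/w9.png',cv2.resize(im[200:320,220:400,::-1],None,fx=4,fy=4))
im=eyes.capture('top');cv2.imwrite('pics/t9.png',cv2.resize(im[200:340,280:420,::-1],None,fx=4,fy=4))
E
```

```text
t 8.5 pos [0.5972 0.039  0.3379] yawx -1.94 down [ 2.7e-03  7.0e-04 -1.0e+00] f [ 0.15 -0.57 -0.85] tq [0.03 0.01 0.02] w 0.205
q [ 0.12  0.66 -0.38  1.73  0.31  0.82 -0.43]
TIP [0.5979 0.0392 0.1026] along 0.0013 lat 0.0007 depth -0.0126
t 8.5 pos [0.5972 0.039  0.3379] yawx -1.94 down [ 2.7e-03  7.0e-04 -1.0e+00] f [ 0.15 -0.57 -0.85] tq [0.03 0.01 0.02] w 0.205
q [ 0.12  0.66 -0.38  1.73  0.31  0.82 -0.43]
tilt dr [-0.05  0.06  0.15]
toolofs [-0.0008  0.0176 -0.0005] 0.0176
```

View pics/w9.png

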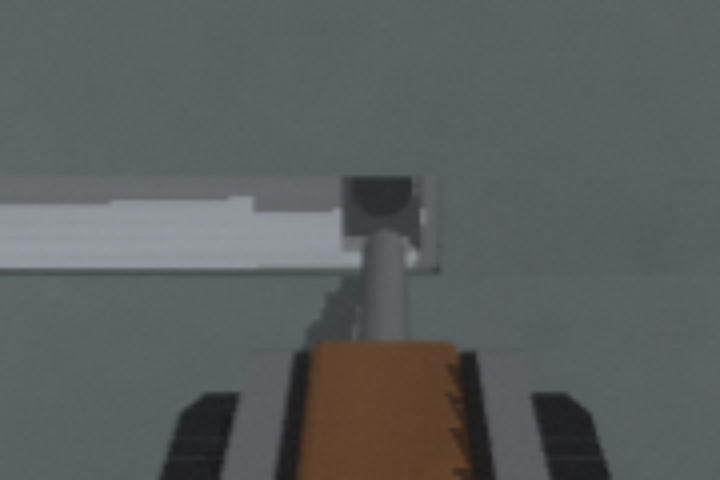

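{"name": "arm_command", "arguments": {"offset": [[-0.001,0.004,-0.0005],[0,0.005,0],[0,0.005,0],[0,0.001,0]], "dr": [[0,0,0.15],[0,0,0],[0,0,0],[0,0,0]], "fingers": [0,0,0,0]}}

```text
clock: 9.0
tool_pos: [0.5963, 0.0382, 0.3223]
tcp_rot: [-0.707, 0.012, -0.012, 0.707]
ft_force: [0.4, -0.3, -0.8]
gripper_width: 0.2
```

```bash
python3 - <<'E'
from h import *
from plant import *
tipplan(get_obs(),[.5965,.0385,.081])
E
```

```text
t 9.0 pos [0.5963 0.0382 0.3223] yawx -1.96 down [ 9.e-04  7.e-04 -1.e+00] f [ 0.42 -0.27 -0.77] tq [-0.    0.02 -0.03] w 0.2
q [ 0.12  0.67 -0.37  1.74  0.32  0.78 -0.44]
TIP [0.5965 0.0384 0.087 ] along -0.0 lat -0.0001 depth 0.003
t 9.0 pos [0.5963 0.0382 0.3223] yawx -1.96 down [ 9.e-04  7.e-04 -1.e+00] f [ 0.42 -0.27 -0.77] tq [-0.    0.02 -0.03] w 0.2
q [ 0.12  0.67 -0.37  1.74  0.32  0.78 -0.44]
tilt dr [-0.04  0.04  0.05]
toolofs [0.0002 0.006  0.0003] 0.006
```

{"name": "arm_command", "arguments": {"offset": [[0,0.003,0],[0,0.003,0],[0,0.001,0]], "dr": [[0,0,0],[0,0,0],[0,0,0]], "fingers": [0,0,0]}}

```text
clock: 9.3
tool_pos: [0.5962, 0.0383, 0.3143]
tcp_rot: [-0.707, 0.012, -0.012, 0.707]
ft_force: [0.6, -0.2, -0.5]
gripper_width: 0.202
```

```bash
python3 - <<'E'
from h import *
from plant import *
tipplan(get_obs(),[.5965,.0385,.079])
E
```

```text
t 9.3 pos [0.5962 0.0383 0.3143] yawx -1.95 down [ 3.e-04  8.e-04 -1.e+00] f [ 0.61 -0.15 -0.49] tq [-0.01 -0.   -0.01] w 0.202
q [ 0.12  0.69 -0.37  1.75  0.33  0.77 -0.45]
TIP [0.5963 0.0385 0.079 ] along -0.0002 lat -0.0 depth 0.011
t 9.3 pos [0.5962 0.0383 0.3143] yawx -1.95 down [ 3.e-04  8.e-04 -1.e+00] f [ 0.61 -0.15 -0.49] tq [-0.01 -0.   -0.01] w 0.202
q [ 0.12  0.69 -0.37  1.75  0.33  0.77 -0.45]
tilt dr [-0.04  0.05  0.01]
toolofs [ 0.0003 -0.      0.0002] 0.0003
```

Depth 11 mm, in the well, no contact. Feel on in small steps.

{"name": "arm_command", "arguments": {"offset": [[0,0.002,0],[0,0.002,0]], "dr": [[0,0,0],[0,0,0]], "fingers": [0,0]}}

```text
clock: 9.5
tool_pos: [0.5963, 0.0384, 0.3101]
tcp_rot: [-0.707, 0.012, -0.012, 0.707]
ft_force: [-0.5, -0.4, -0.2]
gripper_width: 0.203
```

{"name": "arm_command", "arguments": {"offset": [[0,0.002,0]], "dr": [[0,0,0]], "fingers": [0]}}

```text
clock: 9.6
tool_pos: [0.5964, 0.0384, 0.308]
tcp_rot: [-0.707, 0.012, -0.012, 0.707]
ft_force: [0.3, 0.0, 0.2]
gripper_width: 0.2
```

{"name": "arm_command", "arguments": {"offset": [[0,0.002,0]], "dr": [[0,0,0]], "fingers": [0]}}

```text
clock: 9.7
tool_pos: [0.5964, 0.0384, 0.3059]
tcp_rot: [-0.707, 0.012, -0.012, 0.707]
ft_force: [-1.0, 0.1, -0.0]
gripper_width: 0.202
```

{"name": "arm_command", "arguments": {"offset": [[0,0.002,0]], "dr": [[0,0,0]], "fingers": [0]}}

```text
clock: 9.8
tool_pos: [0.5964, 0.0384, 0.3037]
tcp_rot: [-0.707, 0.012, -0.012, 0.707]
ft_force: [-0.5, -0.3, -0.6]
gripper_width: 0.202
```

{"name": "arm_command", "arguments": {"offset": [[0,0.002,0]], "dr": [[0,0,0]], "fingers": [0]}}

```text
clock: 9.9
tool_pos: [0.5964, 0.0384, 0.3015]
tcp_rot: [-0.707, 0.012, -0.012, 0.707]
ft_force: [0.4, -0.8, 0.1]
gripper_width: 0.199
```

{"name": "arm_command", "arguments": {"offset": [[0,0.0015,0]], "dr": [[0,0,0]], "fingers": [0]}}

```text
clock: 10.0
tool_pos: [0.5965, 0.0385, 0.3002]
tcp_rot: [-0.707, 0.012, -0.013, 0.707]
ft_force: [0.1, -0.7, 3.0]
gripper_width: 0.196
```

{"name": "arm_command", "arguments": {"offset": [[0,0.002,0]], "dr": [[0,0,0]], "fingers": [0]}}

```text
clock: 10.1
tool_pos: [0.5965, 0.0385, 0.2985]
tcp_rot: [-0.707, 0.011, -0.013, 0.707]
ft_force: [-1.1, 0.0, 4.6]
gripper_width: 0.204
```

{"name": "arm_command", "arguments": {"offset": [[0,0.002,0]], "dr": [[0,0,0]], "fingers": [0]}}

```text
clock: 10.2
tool_pos: [0.5965, 0.0385, 0.2969]
tcp_rot: [-0.707, 0.011, -0.013, 0.707]
ft_force: [-1.7, -0.4, 6.5]
gripper_width: 0.201
```

{"name": "arm_command", "arguments": {"offset": [[0,0.0015,0]], "dr": [[0,0,0]], "fingers": [0]}}

```text
clock: 10.3
tool_pos: [0.5965, 0.0386, 0.2958]
tcp_rot: [-0.707, 0.011, -0.013, 0.707]
ft_force: [-1.7, -0.6, 7.5]
gripper_width: 0.206
```

{"name": "arm_command", "arguments": {"offset": [[0,0.0015,0]], "dr": [[0,0,0]], "fingers": [0]}}

```text
clock: 10.4
tool_pos: [0.5966, 0.0387, 0.295]
tcp_rot: [-0.707, 0.011, -0.013, 0.707]
ft_force: [-2.8, 0.1, 13.8]
gripper_width: 0.2
```

{"name": "arm_command", "arguments": {"offset": [[0,0.0008,0]], "dr": [[0,0,0]], "fingers": [0]}}

```text
clock: 10.5
tool_pos: [0.5965, 0.0388, 0.2952]
tcp_rot: [0.707, -0.011, 0.013, -0.707]
ft_force: [-2.7, 0.4, 10.3]
gripper_width: 0.202
```

{"name": "arm_command", "arguments": {"offset": [[0,0.0008,0]], "dr": [[0,0,0]], "fingers": [0]}}

```text
clock: 10.6
tool_pos: [0.5964, 0.0388, 0.2952]
tcp_rot: [0.707, -0.011, 0.013, -0.707]
ft_force: [-3.0, -0.1, 8.3]
gripper_width: 0.201
```

{"name": "arm_command", "arguments": {"offset": [[-0.002,0.0011,0]], "dr": [[0,0,0]], "fingers": [0]}}

```text
clock: 10.7
tool_pos: [0.5952, 0.0389, 0.2953]
tcp_rot: [0.707, -0.01, 0.014, -0.707]
ft_force: [0.6, -2.0, 7.6]
gripper_width: 0.205
```

{"name": "arm_command", "arguments": {"offset": [[-0.002,0.0011,0]], "dr": [[0,0,0]], "fingers": [0]}}

```text
clock: 10.8
tool_pos: [0.5943, 0.0389, 0.2955]
tcp_rot: [0.707, -0.009, 0.016, -0.707]
ft_force: [0.9, -0.7, 6.9]
gripper_width: 0.201
```

{"name": "arm_command", "arguments": {"offset": [[-0.002,0.0011,0]], "dr": [[0,0,0]], "fingers": [0]}}

```text
clock: 10.9
tool_pos: [0.5933, 0.0389, 0.2956]
tcp_rot: [0.707, -0.007, 0.017, -0.707]
ft_force: [0.7, -1.0, 7.9]
gripper_width: 0.204
```

```bash
python3 - <<'E'
from h import *
from plant import *
o=get_obs();tipplan(o,[.54,.0405,.06])
E
```

```text
t 10.9 pos [0.5933 0.0389 0.2956] yawx -1.98 down [ 1.440e-02 -6.000e-04 -9.999e-01] f [ 0.68 -1.    7.86] tq [-0.16 -0.1   0.03] w 0.204
q [ 0.1   0.7  -0.35  1.78  0.35  0.71 -0.47]
TIP [0.5967 0.0388 0.0603] along 0.0002 lat 0.0003 depth 0.0297
t 10.9 pos [0.5933 0.0389 0.2956] yawx -1.98 down [ 1.440e-02 -6.000e-04 -9.999e-01] f [ 0.68 -1.    7.86] tq [-0.16 -0.1   0.03] w 0.204
q [ 0.1   0.7  -0.35  1.78  0.35  0.71 -0.47]
tilt dr [0.01 0.02 0.83]
toolofs [-0.0534 -0.0005 -0.0003] 0.0534
```

{"name": "arm_command", "arguments": {"offset": [[-0.002,0.0013,0]], "dr": [[0,0,0.6]], "fingers": [0]}}

```text
clock: 11.0
tool_pos: [0.5934, 0.0388, 0.2959]
tcp_rot: [-0.707, 0.008, -0.016, 0.707]
ft_force: [4.5, -0.8, 6.1]
gripper_width: 0.203
```

{"name": "arm_command", "arguments": {"offset": [[-0.002,0.0013,0]], "dr": [[0,0,0.6]], "fingers": [0]}}

```text
clock: 11.1
tool_pos: [0.5938, 0.0387, 0.2965]
tcp_rot: [-0.707, 0.009, -0.016, 0.707]
ft_force: [4.3, -1.5, 5.8]
gripper_width: 0.204
```

```bash
python3 - <<'E'
from h import *
from plant import *
o=get_obs();tipplan(o,[.54,.0405,.06])
E
```

```text
t 11.1 pos [0.5938 0.0387 0.2965] yawx -2.0 down [ 9.5e-03  9.0e-04 -1.0e+00] f [ 4.27 -1.54  5.79] tq [-0.35 -1.15  0.03] w 0.204
q [ 0.11  0.7  -0.35  1.77  0.35  0.72 -0.46]
TIP [0.5961 0.0389 0.0612] along -0.0005 lat 0.0004 depth 0.0288
t 11.1 pos [0.5938 0.0387 0.2965] yawx -2.0 down [ 9.5e-03  9.0e-04 -1.0e+00] f [ 4.27 -1.54  5.79] tq [-0.35 -1.15  0.03] w 0.204
q [ 0.11  0.7  -0.35  1.77  0.35  0.72 -0.46]
tilt dr [-0.07  0.    0.54]
toolofs [-0.0539  0.0006 -0.    ] 0.0539
```

{"name": "arm_command", "arguments": {"offset": [[-0.001,0.002,0]], "dr": [[0,0,0.5]], "fingers": [0]}}

```text
clock: 11.2
tool_pos: [0.5947, 0.0385, 0.2961]
tcp_rot: [-0.706, 0.01, -0.015, 0.708]
ft_force: [1.3, -1.0, 6.2]
gripper_width: 0.198
```

{"name": "arm_command", "arguments": {"offset": [[-0.002,0.0015,0]], "dr": [[0,0,1.0]], "fingers": [0]}}

```text
clock: 11.3
tool_pos: [0.5952, 0.0383, 0.2964]
tcp_rot: [-0.706, 0.013, -0.012, 0.708]
ft_force: [4.3, -0.6, 7.6]
gripper_width: 0.204
```

```bash
python3 - <<'E'
from h import *
from plant import *
o=get_obs();tipplan(o,[.54,.0405,.06])
E
```

```text
t 11.3 pos [0.5952 0.0383 0.2964] yawx -2.03 down [-0.0019  0.0025 -1.    ] f [ 4.27 -0.64  7.57] tq [-0.33 -1.26 -0.01] w 0.204
q [ 0.11  0.71 -0.36  1.76  0.34  0.73 -0.46]
TIP [0.5948 0.0389 0.0611] along -0.0017 lat 0.0003 depth 0.0289
t 11.3 pos [0.5952 0.0383 0.2964] yawx -2.03 down [-0.0019  0.0025 -1.    ] f [ 4.27 -0.64  7.57] tq [-0.33 -1.26 -0.01] w 0.204
q [ 0.11  0.71 -0.36  1.76  0.34  0.73 -0.46]
tilt dr [-0.14 -0.03 -0.11]
toolofs [-0.0553  0.0012  0.0002] 0.0553
```

{"name": "arm_command", "arguments": {"offset": [[-0.002,0.0025,0]], "dr": [[0,0,0.5]], "fingers": [0]}}

```text
clock: 11.4
tool_pos: [0.5956, 0.0381, 0.2956]
tcp_rot: [-0.706, 0.014, -0.012, 0.708]
ft_force: [3.3, -1.2, 6.9]
gripper_width: 0.199
```

{"name": "arm_command", "arguments": {"offset": [[-0.002,0.002,0]], "dr": [[0,0,0.5]], "fingers": [0]}}

```text
clock: 11.5
tool_pos: [0.5958, 0.0379, 0.2954]
tcp_rot: [-0.706, 0.014, -0.011, 0.708]
ft_force: [3.7, -1.3, 7.7]
gripper_width: 0.206
```

```bash
python3 - <<'E'
from h import *
from plant import *
o=get_obs();tipplan(o,[.54,.0405,.06])
E
```

```text
t 11.5 pos [0.5958 0.0379 0.2954] yawx -2.08 down [-0.0043  0.0038 -1.    ] f [ 3.7  -1.33  7.72] tq [-0.31 -0.83  0.04] w 0.206
q [ 0.11  0.71 -0.36  1.76  0.34  0.73 -0.46]
TIP [0.5948 0.0388 0.0601] along -0.0017 lat 0.0003 depth 0.0299
t 11.5 pos [0.5958 0.0379 0.2954] yawx -2.08 down [-0.0043  0.0038 -1.    ] f [ 3.7  -1.33  7.72] tq [-0.31 -0.83  0.04] w 0.206
q [ 0.11  0.71 -0.36  1.76  0.34  0.73 -0.46]
tilt dr [-0.21 -0.08 -0.25]
toolofs [-0.0559  0.0003  0.0005] 0.0559
```

{"name": "arm_command", "arguments": {"offset": [[-0.004,0.0022,0]], "dr": [[-0.2,0,0.4]], "fingers": [0]}}

```text
clock: 11.6
tool_pos: [0.5948, 0.0382, 0.2953]
tcp_rot: [-0.706, 0.014, -0.013, 0.708]
ft_force: [3.7, -0.3, 9.4]
gripper_width: 0.2
```

{"name": "arm_command", "arguments": {"offset": [[-0.004,0.0022,0]], "dr": [[-0.2,0,0.4]], "fingers": [0]}}

```text
clock: 11.7
tool_pos: [0.5937, 0.0386, 0.2954]
tcp_rot: [-0.707, 0.013, -0.014, 0.707]
ft_force: [4.2, 0.2, 8.3]
gripper_width: 0.204
```

```bash
python3 - <<'E'
from h import *
from plant import *
o=get_obs();tipplan(o,[.54,.0405,.06])
E
```

```text
t 11.7 pos [0.5937 0.0386 0.2954] yawx -2.13 down [ 1.7e-03  3.0e-04 -1.0e+00] f [4.19 0.16 8.29] tq [-0.04 -1.14 -0.01] w 0.204
q [ 0.11  0.71 -0.35  1.77  0.34  0.72 -0.46]
TIP [0.5941 0.0387 0.0601] along -0.0024 lat 0.0001 depth 0.0299
t 11.7 pos [0.5937 0.0386 0.2954] yawx -2.13 down [ 1.7e-03  3.0e-04 -1.0e+00] f [4.19 0.16 8.29] tq [-0.04 -1.14 -0.01] w 0.204
q [ 0.11  0.71 -0.35  1.77  0.34  0.72 -0.46]
tilt dr [-0.02 -0.13  0.09]
toolofs [-0.0537 -0.     -0.0001] 0.0537
```

{"name": "arm_command", "arguments": {"offset": [[-0.005,0.0022,0]], "dr": [[0,0,0.7]], "fingers": [0]}}

```text
clock: 11.8
tool_pos: [0.5917, 0.0387, 0.2954]
tcp_rot: [-0.706, 0.013, -0.013, 0.707]
ft_force: [4.3, -2.1, 8.1]
gripper_width: 0.198
```

{"name": "arm_command", "arguments": {"offset": [[-0.005,0.0022,0]], "dr": [[0,0,0.7]], "fingers": [0]}}

```text
clock: 11.9
tool_pos: [0.5898, 0.0386, 0.2954]
tcp_rot: [-0.706, 0.014, -0.013, 0.708]
ft_force: [4.5, -1.9, 8.2]
gripper_width: 0.206
```

```bash
python3 - <<'E'
from h import *
from plant import *
o=get_obs();tipplan(o,[.54,.0405,.06])
E
```

```text
t 11.9 pos [0.5898 0.0386 0.2954] yawx -2.15 down [-0.0018  0.0023 -1.    ] f [ 4.5  -1.91  8.24] tq [-0.48 -1.3  -0.05] w 0.206
q [ 0.11  0.7  -0.35  1.78  0.34  0.72 -0.46]
TIP [0.5893 0.0391 0.0601] along -0.0072 lat 0.0004 depth 0.0299
t 11.9 pos [0.5898 0.0386 0.2954] yawx -2.15 down [-0.0018  0.0023 -1.    ] f [ 4.5  -1.91  8.24] tq [-0.48 -1.3  -0.05] w 0.206
q [ 0.11  0.7  -0.35  1.78  0.34  0.72 -0.46]
tilt dr [-0.13 -0.15 -0.11]
toolofs [-0.0498  0.0002  0.    ] 0.0498
```

{"name": "arm_command", "arguments": {"offset": [[-0.005,0.0022,0],[-0.005,0.0022,0],[-0.005,0.0022,0]], "dr": [[-0.1,0,0.6],[-0.1,0,0.6],[-0.1,0,0.6]], "fingers": [0,0,0]}}

```text
clock: 12.2
tool_pos: [0.5838, 0.0389, 0.2954]
tcp_rot: [-0.707, 0.015, -0.013, 0.707]
ft_force: [3.6, -1.3, 7.7]
gripper_width: 0.199
```

```bash
python3 - <<'E'
from h import *
from plant import *
o=get_obs();tipplan(o,[.54,.0405,.06])
E
```

```text
t 12.2 pos [0.5838 0.0389 0.2954] yawx -2.22 down [-0.0022  0.0012 -1.    ] f [ 3.65 -1.32  7.7 ] tq [-0.22 -1.26 -0.06] w 0.199
q [ 0.11  0.7  -0.35  1.8   0.34  0.71 -0.47]
TIP [0.5833 0.0392 0.0601] along -0.0133 lat 0.0002 depth 0.0299
t 12.2 pos [0.5838 0.0389 0.2954] yawx -2.22 down [-0.0022  0.0012 -1.    ] f [ 3.65 -1.32  7.7 ] tq [-0.22 -1.26 -0.06] w 0.199
q [ 0.11  0.7  -0.35  1.8   0.34  0.71 -0.47]
tilt dr [-0.06 -0.22 -0.13]
toolofs [-0.0438  0.0002 -0.0001] 0.0438
```

{"name": "arm_command", "arguments": {"offset": [[-0.005,0.0024,0],[-0.005,0.0024,0],[-0.005,0.0024,0],[-0.005,0.0024,0]], "dr": [[-0.1,-0.1,0.5],[-0.1,-0.1,0.5],[-0.1,0,0.5],[-0.1,0,0.5]], "fingers": [0,0,0,0]}}

```text
clock: 12.6
tool_pos: [0.5762, 0.0395, 0.2953]
tcp_rot: [0.707, -0.011, 0.015, -0.707]
ft_force: [4.1, -1.5, 8.6]
gripper_width: 0.202
```

```bash
python3 - <<'E'
from h import *
from plant import *
o=get_obs();tipplan(o,[.54,.0405,.06])
E
```

```text
t 12.6 pos [0.5762 0.0395 0.2953] yawx -2.09 down [ 5.8e-03 -5.0e-04 -1.0e+00] f [ 4.12 -1.48  8.55] tq [-0.24 -1.24 -0.02] w 0.202
q [ 0.1   0.69 -0.35  1.82  0.35  0.69 -0.48]
TIP [0.5776 0.0394 0.06  ] along -0.019 lat 0.0003 depth 0.03
t 12.6 pos [0.5762 0.0395 0.2953] yawx -2.09 down [ 5.8e-03 -5.0e-04 -1.0e+00] f [ 4.12 -1.48  8.55] tq [-0.24 -1.24 -0.02] w 0.202
q [ 0.1   0.69 -0.35  1.82  0.35  0.69 -0.48]
tilt dr [ 0.02 -0.09  0.34]
toolofs [-0.0362 -0.0002 -0.0004] 0.0362
```

{"name": "arm_command", "arguments": {"offset": [[-0.005,0.0024,0],[-0.005,0.0024,0],[-0.005,0.0024,0],[-0.005,0.0024,0]], "dr": [[-0.05,0,0.75],[-0.05,0,0.7],[-0.05,0,0.65],[-0.05,0,0.65]], "fingers": [0,0,0,0]}}

```text
clock: 13.0
tool_pos: [0.569, 0.0396, 0.2953]
tcp_rot: [-0.707, 0.013, -0.014, 0.707]
ft_force: [4.1, -1.3, 9.7]
gripper_width: 0.204
```

```bash
python3 - <<'E'
from h import *
from plant import *
o=get_obs();tipplan(o,[.54,.0405,.06])
E
```

```text
t 13.0 pos [0.569  0.0396 0.2953] yawx -2.18 down [ 1.4e-03  8.0e-04 -1.0e+00] f [ 4.1  -1.33  9.68] tq [-0.41 -1.3   0.03] w 0.204
q [ 0.11  0.68 -0.35  1.84  0.35  0.68 -0.48]
TIP [0.5693 0.0397 0.06  ] along -0.0272 lat 0.0003 depth 0.03
t 13.0 pos [0.569  0.0396 0.2953] yawx -2.18 down [ 1.4e-03  8.0e-04 -1.0e+00] f [ 4.1  -1.33  9.68] tq [-0.41 -1.3   0.03] w 0.204
q [ 0.11  0.68 -0.35  1.84  0.35  0.68 -0.48]
tilt dr [-0.05 -0.18  0.08]
toolofs [-0.029  -0.     -0.0002] 0.029
```

{"name": "arm_command", "arguments": {"offset": [[-0.005,0.0024,0],[-0.005,0.0024,0],[-0.005,0.0024,0],[-0.005,0.0024,0]], "dr": [[-0.08,-0.1,0.65],[-0.08,-0.1,0.65],[-0.08,0,0.65],[-0.08,0,0.65]], "fingers": [0,0,0,0]}}

```text
clock: 13.4
tool_pos: [0.5618, 0.0398, 0.2953]
tcp_rot: [-0.707, 0.013, -0.013, 0.707]
ft_force: [4.8, -1.8, 10.5]
gripper_width: 0.204
```

```bash
python3 - <<'E'
from h import *
from plant import *
o=get_obs();tipplan(o,[.54,.0405,.06])
E
```

```text
t 13.4 pos [0.5618 0.0398 0.2953] yawx -2.07 down [-4.e-04  5.e-04 -1.e+00] f [ 4.77 -1.82 10.53] tq [-0.44 -1.27  0.06] w 0.204
q [ 0.11  0.67 -0.35  1.86  0.35  0.67 -0.49]
TIP [0.5617 0.04   0.06  ] along -0.0348 lat 0.0002 depth 0.03
t 13.4 pos [0.5618 0.0398 0.2953] yawx -2.07 down [-4.e-04  5.e-04 -1.e+00] f [ 4.77 -1.82 10.53] tq [-0.44 -1.27  0.06] w 0.204
q [ 0.11  0.67 -0.35  1.86  0.35  0.67 -0.49]
tilt dr [-0.03 -0.07 -0.03]
toolofs [-0.0218  0.     -0.0001] 0.0218
```

{"name": "arm_command", "arguments": {"offset": [[-0.005,0.0021,0],[-0.005,0.0021,0],[-0.005,0.0021,0],[-0.005,0.0021,0],[-0.005,0.0021,0]], "dr": [[-0.08,0,0.62],[-0.08,0,0.62],[-0.08,0,0.62],[-0.08,0,0.62],[-0.08,0,0.62]], "fingers": [0,0,0,0,0]}}

```text
clock: 13.9
tool_pos: [0.552, 0.0403, 0.2954]
tcp_rot: [-0.707, 0.015, -0.012, 0.707]
ft_force: [4.4, -1.5, 8.6]
gripper_width: 0.201
```

```bash
python3 - <<'E'
from h import *
from plant import *
o=get_obs();tipplan(o,[.54,.0405,.06])
E
```

```text
t 13.9 pos [0.552  0.0403 0.2954] yawx -2.17 down [-3.2e-03  2.0e-04 -1.0e+00] f [ 4.36 -1.48  8.61] tq [-0.37 -1.33 -0.03] w 0.201
q [ 0.1   0.66 -0.35  1.88  0.35  0.66 -0.49]
TIP [0.5512 0.0403 0.0601] along -0.0453 lat 0.0002 depth 0.0299
t 13.9 pos [0.552  0.0403 0.2954] yawx -2.17 down [-3.2e-03  2.0e-04 -1.0e+00] f [ 4.36 -1.48  8.61] tq [-0.37 -1.33 -0.03] w 0.201
q [ 0.1   0.66 -0.35  1.88  0.35  0.66 -0.49]
tilt dr [-0.   -0.17 -0.19]
toolofs [-0.012   0.0001 -0.0002] 0.012
```

{"name": "arm_command", "arguments": {"offset": [[-0.005,0.0023,0],[-0.005,0.0023,0],[-0.005,0.0023,0]], "dr": [[-0.05,-0.1,0.55],[-0.05,0,0.55],[-0.05,0,0.6]], "fingers": [0,0,0]}}

```text
clock: 14.2
tool_pos: [0.5465, 0.0402, 0.2953]
tcp_rot: [-0.707, 0.014, -0.013, 0.707]
ft_force: [3.6, -1.5, 9.3]
gripper_width: 0.203
```

{"name": "arm_command", "arguments": {"offset": [[-0.005,0.0023,0],[-0.005,0.0023,0]], "dr": [[-0.05,0,0.6],[-0.05,0,0.6]], "fingers": [0,0]}}

```text
clock: 14.4
tool_pos: [0.5431, 0.0403, 0.2954]
tcp_rot: [-0.706, 0.013, -0.014, 0.708]
ft_force: [6.0, -3.0, 9.3]
gripper_width: 0.204
```

```bash
python3 - <<'E'
from h import *
from plant import *
o=get_obs();tipplan(o,[.54,.0405,.06])
E
```

```text
t 14.4 pos [0.5431 0.0403 0.2954] yawx -2.19 down [ 2.0e-04  1.7e-03 -1.0e+00] f [ 6.01 -2.95  9.29] tq [-0.59 -1.88  0.02] w 0.204
q [ 0.1   0.65 -0.35  1.91  0.35  0.64 -0.5 ]
TIP [0.5432 0.0406 0.0601] along -0.0534 lat 0.0003 depth 0.0299
t 14.4 pos [0.5431 0.0403 0.2954] yawx -2.19 down [ 2.0e-04  1.7e-03 -1.0e+00] f [ 6.01 -2.95  9.29] tq [-0.59 -1.88  0.02] w 0.204
q [ 0.1   0.65 -0.35  1.91  0.35  0.64 -0.5 ]
tilt dr [-0.1  -0.19  0.01]
toolofs [-0.0031  0.0001  0.0001] 0.0031
```

{"name": "arm_command", "arguments": {"offset": [[-0.005,0.0023,0],[-0.005,0.0023,0]], "dr": [[-0.1,0,0.6],[-0.1,0,0.6]], "fingers": [0,0]}}

```text
clock: 14.6
tool_pos: [0.5401, 0.0408, 0.2953]
tcp_rot: [-0.706, 0.013, -0.015, 0.708]
ft_force: [6.4, -2.6, 8.0]
gripper_width: 0.203
```

```bash
python3 - <<'E'
from h import *
from plant import *
o=get_obs();tipplan(o,[.54,.0405,.06])
c=eyes.calibration('wrist')
im=eyes.capture('wrist');cv2.imwrite('pics/w10.png',im[:,:,::-1])
np.save('w10.npy',c,allow_pickle=True)
E
```

```text
t 14.6 pos [0.5401 0.0408 0.2953] yawx -2.23 down [ 0.0026  0.0019 -1.    ] f [ 6.37 -2.61  8.01] tq [-0.32 -2.01  0.03] w 0.203
q [ 0.1   0.65 -0.35  1.92  0.35  0.63 -0.5 ]
TIP [0.5407 0.0412 0.06  ] along -0.0559 lat 0.0007 depth 0.03
t 14.6 pos [0.5401 0.0408 0.2953] yawx -2.23 down [ 0.0026  0.0019 -1.    ] f [ 6.37 -2.61  8.01] tq [-0.32 -2.01  0.03] w 0.203
q [ 0.1   0.65 -0.35  1.92  0.35  0.63 -0.5 ]
tilt dr [-0.11 -0.23  0.15]
toolofs [-0.0001  0.     -0.0003] 0.0003
```

View pics/w10.png

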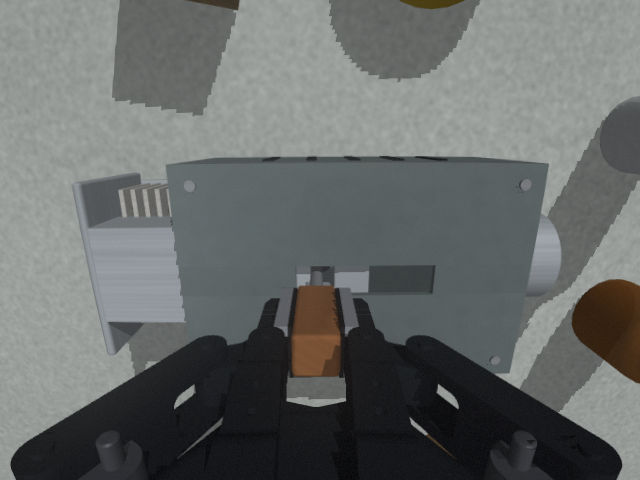

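{"name": "arm_command", "arguments": {"offset": [[-0.005,0.0023,0],[-0.005,0.0023,0]], "dr": [[-0.1,-0.1,0.65],[-0.1,-0.1,0.65]], "fingers": [0,0]}}

```text
clock: 14.85
tool_pos: [0.5388, 0.0407, 0.2955]
tcp_rot: [-0.706, 0.01, -0.016, 0.708]
ft_force: [7.9, -2.9, 6.0]
gripper_width: 0.201
```

```bash
python3 - <<'E'
from h import *
from plant import *
o=get_obs();tipplan(o,[.54,.0405,.06])
E
```

```text
t 14.85 pos [0.5388 0.0407 0.2955] yawx -2.06 down [ 0.0083  0.0022 -1.    ] f [ 7.92 -2.89  6.02] tq [-0.54 -2.16  0.  ] w 0.201
q [ 0.1   0.64 -0.35  1.92  0.35  0.62 -0.51]
TIP [0.5407 0.0413 0.0602] along -0.0559 lat 0.0008 depth 0.0298
t 14.85 pos [0.5388 0.0407 0.2955] yawx -2.06 down [ 0.0083  0.0022 -1.    ] f [ 7.92 -2.89  6.02] tq [-0.54 -2.16  0.  ] w 0.201
q [ 0.1   0.64 -0.35  1.92  0.35  0.62 -0.51]
tilt dr [-0.14 -0.06  0.47]
toolofs [ 0.0012  0.0002 -0.0002] 0.0013
```

{"name": "arm_command", "arguments": {"offset": [[-0.004,0.0028,0],[-0.004,0.0025,0]], "dr": [[-0.15,0,1.1],[-0.1,0,1.0]], "fingers": [0,0]}}

```text
clock: 15.05
tool_pos: [0.5402, 0.0407, 0.2954]
tcp_rot: [-0.706, 0.012, -0.014, 0.708]
ft_force: [7.2, -2.2, 6.4]
gripper_width: 0.203
```

```bash
python3 - <<'E'
from h import *
from plant import *
o=get_obs();tipplan(o,[.54,.0405,.06])
c=eyes.calibration('wrist')
im=eyes.capture('wrist');cv2.imwrite('pics/w11.png',cv2.resize(im[230:310,280:450,::-1],None,fx=4.5,fy=4.5))
np.save('w11.npy',c,allow_pickle=True)
E
```

```text
t 15.05 pos [0.5402 0.0407 0.2954] yawx -2.11 down [ 0.0018  0.0024 -1.    ] f [ 7.24 -2.22  6.39] tq [-0.56 -2.11 -0.06] w 0.203
q [ 0.1   0.65 -0.35  1.92  0.35  0.63 -0.5 ]
TIP [0.5407 0.0413 0.0601] along -0.0559 lat 0.0008 depth 0.0299
t 15.05 pos [0.5402 0.0407 0.2954] yawx -2.11 down [ 0.0018  0.0024 -1.    ] f [ 7.24 -2.22  6.39] tq [-0.56 -2.11 -0.06] w 0.203
q [ 0.1   0.65 -0.35  1.92  0.35  0.63 -0.5 ]
tilt dr [-0.14 -0.11  0.1 ]
toolofs [-0.0002  0.0001 -0.0002] 0.0003
```

View pics/w11.png

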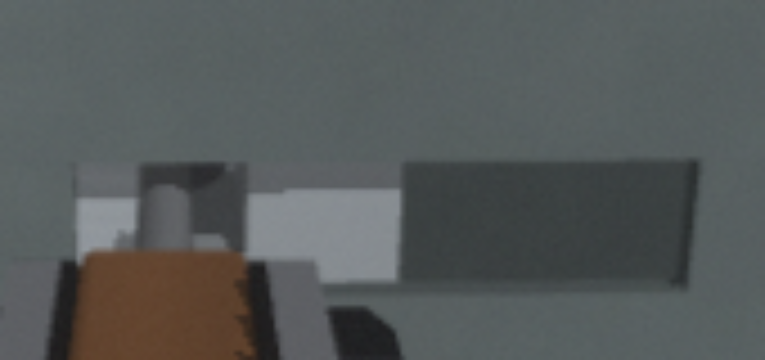

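{"name": "arm_command", "arguments": {"offset": [[0,-0.006,0],[0.001,-0.008,0],[0.001,-0.01,0],[0,-0.012,0],[0,-0.02,0],[0,-0.025,0],[0,-0.025,0],[0,-0.01,0]], "dr": [[0,0,0],[0,0,0],[0,0,0],[0,0,0],[0,0,0],[0,0,0],[0,0,0],[0,0,0]], "fingers": [0,0,0,0,0,0,0,0]}}

```text
clock: 15.9
tool_pos: [0.5405, 0.0406, 0.4169]
tcp_rot: [-0.706, 0.014, -0.011, 0.708]
ft_force: [0.2, 0.2, -0.6]
gripper_width: 0.197
```

```bash
python3 - <<'E'
from h import *
from plant import *
o=get_obs();tipplan(o,[.54,.0405,.16])
c=eyes.calibration('wrist');np.save('w12.npy',c,allow_pickle=True)
im=eyes.capture('wrist');cv2.imwrite('pics/w12.png',im[:,:,::-1])
im=eyes.capture('scene');cv2.imwrite('pics/s12.png',im[:,:,::-1])
E
```

```text
t 15.9 pos [0.5405 0.0406 0.4169] yawx -2.04 down [-0.0044  0.0028 -1.    ] f [ 0.17  0.21 -0.65] tq [-0.05 -0.03  0.01] w 0.197
q [ 0.17  0.49 -0.43  1.8   0.24  0.92 -0.41]
TIP [0.5395 0.0412 0.1816] along -0.0571 lat 0.0007 depth -0.0916
t 15.9 pos [0.5405 0.0406 0.4169] yawx -2.04 down [-0.0044  0.0028 -1.    ] f [ 0.17  0.21 -0.65] tq [-0.05 -0.03  0.01] w 0.197
q [ 0.17  0.49 -0.43  1.8   0.24  0.92 -0.41]
tilt dr [-0.15 -0.04 -0.26]
toolofs [-0.0004  0.0216 -0.0001] 0.0216
```

View pics/w12.png

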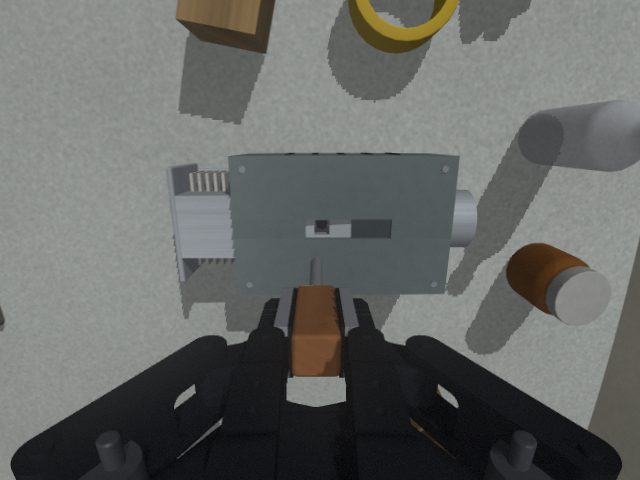

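View pics/s12.png

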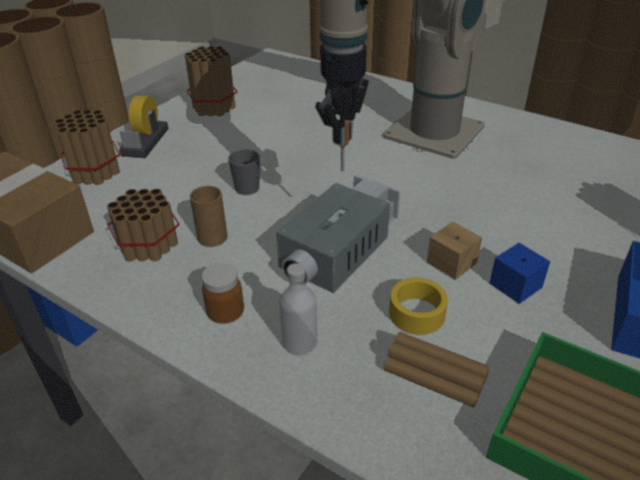

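```bash
python3 - <<'E'
import cv2
im=cv2.imread('pics/w12.png')
cv2.imwrite('pics/c12.png',cv2.resize(im[205:275,290:410],None,fx=6,fy=6,interpolation=cv2.INTER_CUBIC))
E
```

```text
(no output)
```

View pics/c12.png

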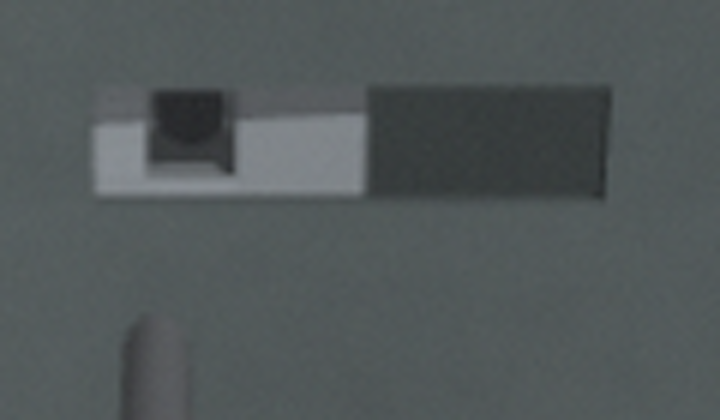

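```bash
python3 - <<'E'
from h import *
c=np.load('w12.npy',allow_pickle=True).item()
f=lambda a:np.array(a,float)/6+[290,205]-.42
print(plane(c,f([(92,195),(605,198),(610,88)]),.09).round(4))
print(plane(c,f([(147,165),(235,172)]),.083).round(4))
E
```

```text
[[0.5283 0.0329 0.09  ]
 [0.6068 0.0297 0.09  ]
 [0.6071 0.0469 0.09  ]]
[[0.5368 0.0355 0.083 ]
 [0.5504 0.0339 0.083 ]]
```

{"name": "arm_command", "arguments": {"offset": [[0,0,0],[0,0,0],[0,0,0],[0,0,0],[0,0,0],[-0.035,0,0.023],[-0.035,0,0.023],[-0.035,0,0.023],[-0.035,0,0.023],[-0.02,0,0.012],[0,0,0],[0,0,0]], "dr": [[0,7,0],[0,7,0],[0,7,0],[0,7,0],[0,7,0],[0,0,0],[0,0,0],[0,0,0],[0,0,0],[0,0,0],[0,0,0],[0,0,0]], "fingers": [0,0,0,0,0,0,0,0,0,0,0,0]}}

```text
clock: 17.2
tool_pos: [0.4731, 0.2238, 0.4001]
tcp_rot: [0.673, -0.245, 0.224, -0.66]
ft_force: [-0.0, -1.6, -0.3]
gripper_width: 0.204
```

```bash
python3 - <<'E'
from h import *
from plant import *
tipplan(get_obs(),[.467,.2499,.11],yaw=-37)
E
```

```text
t 17.2 pos [0.4731 0.2238 0.4001] yawx -38.81 down [-0.0335 -0.0073 -0.9994] f [-0.04 -1.59 -0.29] tq [-0.04 -0.06 -0.01] w 0.204
q [-0.3   0.47 -0.27  1.85  0.15  0.87 -1.32]
TIP [0.4652 0.2221 0.1649] along -0.1376 lat 0.1789 depth -0.0749
t 17.2 pos [0.4731 0.2238 0.4001] yawx -38.81 down [-0.0335 -0.0073 -0.9994] f [-0.04 -1.59 -0.29] tq [-0.04 -0.06 -0.01] w 0.204
q [-0.3   0.47 -0.27  1.85  0.15  0.87 -1.32]
tilt dr [ 1.53 -1.81 -1.24]
toolofs [-0.0199  0.0548  0.018 ] 0.061
```

{"name": "arm_command", "arguments": {"offset": [[0,0,0],[-0.02,0.01,0.018],[0,0.01,0],[0,0,0]], "dr": [[1.5,-1.8,-1.2],[0,0,0],[0,0,0],[0,0,0]], "fingers": [0,0,0,0]}}

```text
clock: 17.6
tool_pos: [0.4698, 0.2443, 0.3766]
tcp_rot: [0.672, -0.227, 0.227, -0.667]
ft_force: [0.8, -0.7, 0.0]
gripper_width: 0.203
```

```bash
python3 - <<'E'
from h import *
from plant import *
tipplan(get_obs(),[.467,.2499,.085],yaw=-37)
E
```

```text
t 17.6 pos [0.4698 0.2443 0.3766] yawx -37.44 down [-0.003  -0.0057 -1.    ] f [ 0.83 -0.72  0.04] tq [-0.05  0.01  0.06] w 0.203
q [-0.35  0.5  -0.27  1.88  0.18  0.79 -1.37]
TIP [0.4691 0.2429 0.1413] along -0.1344 lat 0.1999 depth -0.0513
t 17.6 pos [0.4698 0.2443 0.3766] yawx -37.44 down [-0.003  -0.0057 -1.    ] f [ 0.83 -0.72  0.04] tq [-0.05  0.01  0.06] w 0.203
q [-0.35  0.5  -0.27  1.88  0.18  0.79 -1.37]
tilt dr [ 0.36 -0.44  0.06]
toolofs [-0.0057  0.0563  0.0031] 0.0567
```

{"name": "arm_command", "arguments": {"offset": [[-0.0055,0.005,0.003],[0,0.018,0],[0,0.018,0],[0,0,0],[0,0,0]], "dr": [[0.35,-0.4,0],[0,0,0],[0,0,0],[0,0,0],[0,0,0]], "fingers": [0,0,0,0,0]}}

```text
clock: 18.1
tool_pos: [0.4691, 0.2463, 0.3343]
tcp_rot: [0.67, -0.226, 0.228, -0.669]
ft_force: [0.0, 1.0, 0.3]
gripper_width: 0.204
```

```bash
python3 - <<'E'
from h import *
from plant import *
tipplan(get_obs(),[.467,.2499,.075],yaw=-37)
c=eyes.calibration('wrist');np.save('w13.npy',c,allow_pickle=True)
im=eyes.capture('wrist');cv2.imwrite('pics/w13.png',im[:,:,::-1])
im=eyes.capture('scene');cv2.imwrite('pics/s13.png',cv2.resize(im[60:280,400:560,::-1],None,fx=2.7,fy=2.7,interpolation=cv2.INTER_CUBIC))
E
```

```text
t 18.1 pos [0.4691 0.2463 0.3343] yawx -37.41 down [ 0.002  -0.0017 -1.    ] f [0.03 1.03 0.31] tq [0.01 0.01 0.05] w 0.204
q [-0.37  0.56 -0.25  1.92  0.21  0.68 -1.4 ]
TIP [0.4696 0.2459 0.099 ] along -0.1341 lat 0.2028 depth -0.009
t 18.1 pos [0.4691 0.2463 0.3343] yawx -37.41 down [ 0.002  -0.0017 -1.    ] f [0.03 1.03 0.31] tq [0.01 0.01 0.05] w 0.204
q [-0.37  0.56 -0.25  1.92  0.21  0.68 -1.4 ]
tilt dr [ 0.01 -0.41  0.15]
toolofs [-0.0039  0.024   0.0016] 0.0244
```

View pics/w13.png

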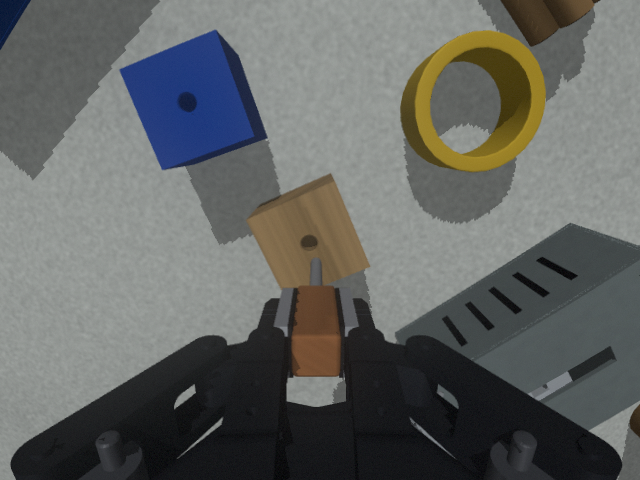

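View pics/s13.png

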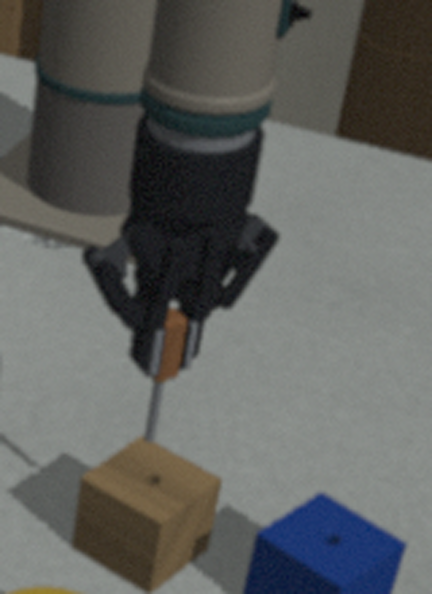

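Hole centre visible at about (309,242) px; pin tip at (316,260). Measure the hole.

```bash
python3 - <<'E'
from h import *
from plant import *
c=np.load('w13.npy',allow_pickle=True).item()
im=cv2.imread('pics/w13.png');g=cv2.cvtColor(im,6)
r=g[225:258,290:330];m=(r<65).astype(np.uint8)
n,l,s,ce=cv2.connectedComponentsWithStats(m);print(s.tolist(),(ce+[290,225]).round(1).tolist(),np.median(r))
for i in range(1,n):
    if s[i,4]>40: print(plane(c,[ce[i]+[290,225]],.066).round(4))
cv2.imwrite('pics/c13.png',cv2.resize(im[215:295,270:370],None,fx=6,fy=6,interpolation=cv2.INTER_CUBIC))
E
```

```text
[[0, 0, 40, 33, 1173], [11, 11, 16, 11, 147]] [[309.6, 241.0], [308.6, 241.2]] 99.0
[[0.4673 0.2525 0.066 ]]
```

View pics/c13.png

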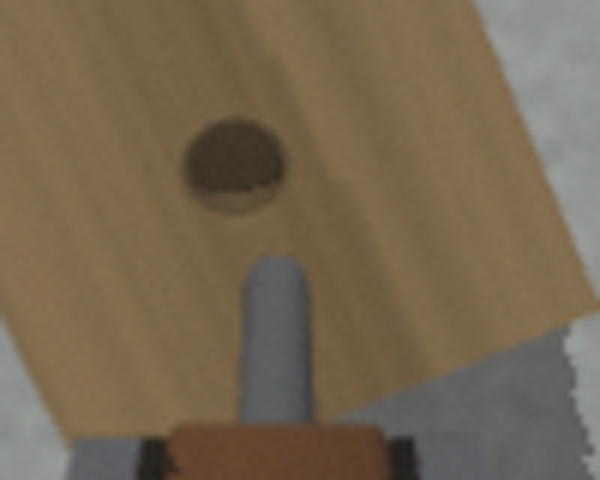

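```bash
python3 - <<'E'
from h import *
from plant import *
c=np.load('w13.npy',allow_pickle=True).item()
f=lambda a:np.array(a,float)/6+[270,215]-.42
P=plane(c,f([(235,166.5),(183,166),(286,166)]),.066);print(P.round(4),np.linalg.norm(P[1]-P[2]))
Q=plane(c,f([(277,256)]),.099);print('tip front',Q.round(4), 'minus3.5 along tool z', (Q[0,:2]-.0035*np.array([.6,.8])).round(4))
tipplan(get_obs(),[.467,.2507,.075],yaw=-37)
E
```

```text
[[0.4669 0.2518 0.066 ]
 [0.4618 0.2557 0.066 ]
 [0.4719 0.248  0.066 ]] 0.012677404582491721
tip front [[0.4707 0.2485 0.099 ]] minus3.5 along tool z [0.4686 0.2457]
t 18.2 pos [0.4691 0.2464 0.3347] yawx -37.4 down [ 0.0027 -0.0013 -1.    ] f [ 0.33 -0.22 -0.39] tq [ 0.02 -0.02  0.01] w 0.202
q [-0.37  0.56 -0.25  1.92  0.21  0.68 -1.4 ]
TIP [0.4697 0.2461 0.0994] along -0.1339 lat 0.203 depth -0.0094
t 18.2 pos [0.4691 0.2464 0.3347] yawx -37.4 down [ 0.0027 -0.0013 -1.    ] f [ 0.33 -0.22 -0.39] tq [ 0.02 -0.02  0.01] w 0.202
q [-0.37  0.56 -0.25  1.92  0.21  0.68 -1.4 ]
tilt dr [-0.03 -0.4   0.17]
toolofs [-0.0043  0.0244  0.0021] 0.0248
```

{"name": "arm_command", "arguments": {"offset": [[-0.0045,0.006,0.0022],[0,0.01,0],[0,0.002,0],[0,0,0]], "dr": [[0,-0.4,0.15],[0,0,0],[0,0,0],[0,0,0]], "fingers": [0,0,0,0]}}

```text
clock: 18.6
tool_pos: [0.4672, 0.2517, 0.317]
tcp_rot: [-0.669, 0.223, -0.225, 0.672]
ft_force: [0.3, -0.3, -1.1]
gripper_width: 0.201
```

```bash
python3 - <<'E'
from h import *
from plant import *
tipplan(get_obs(),[.467,.2507,.07],yaw=-37)
c=eyes.calibration('wrist');np.save('w14.npy',c,allow_pickle=True)
im=eyes.capture('wrist');cv2.imwrite('pics/w14.png',im[:,:,::-1])
cv2.imwrite('pics/c14.png',cv2.resize(im[215:315,270:370,::-1],None,fx=6,fy=6,interpolation=cv2.INTER_CUBIC))
E
```

```text
t 18.6 pos [0.4672 0.2517 0.317 ] yawx -36.97 down [ 0.0036  0.0023 -1.    ] f [ 0.25 -0.25 -1.09] tq [-0.02 -0.05  0.01] w 0.201
q [-0.39  0.59 -0.24  1.93  0.22  0.64 -1.41]
TIP [0.468  0.2522 0.0817] along -0.1359 lat 0.2091 depth 0.0083
t 18.6 pos [0.4672 0.2517 0.317 ] yawx -36.97 down [ 0.0036  0.0023 -1.    ] f [ 0.25 -0.25 -1.09] tq [-0.02 -0.05  0.01] w 0.201
q [-0.39  0.59 -0.24  1.93  0.22  0.64 -1.41]
tilt dr [-0.23  0.03  0.08]
toolofs [ 0.0004  0.0116 -0.0009] 0.0117
```

View pics/c14.png

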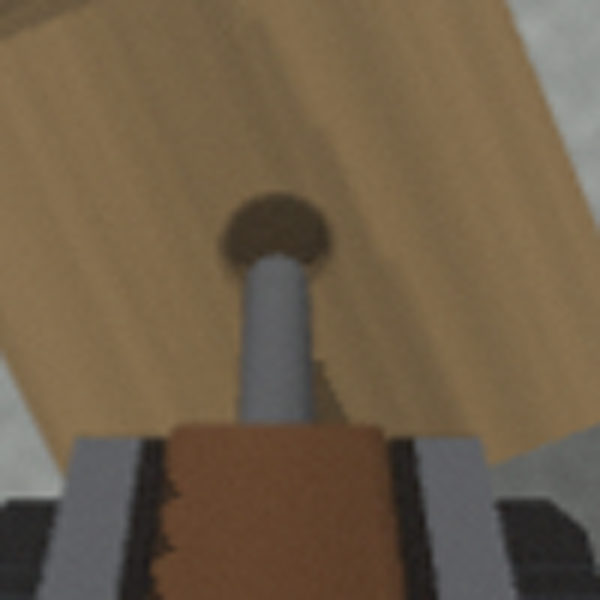

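```bash
python3 - <<'E'
from h import *
c=np.load('w14.npy',allow_pickle=True).item()
f=lambda a:np.array(a,float)/6+[270,215]-.42
P=plane(c,f([(277,245),(222,245),(332,245),(277,193)]),.066);print(P.round(4),np.linalg.norm(P[1]-P[2]),'center from top edge',P[3,:2]-.006*np.array([.6,.8]))
Q=plane(c,f([(277,256)]),.0817);print('tip center', (Q[0,:2]-.0035*np.array([.6,.8])).round(4))
E
```

```text
[[0.4668 0.2516 0.066 ]
 [0.4617 0.2554 0.066 ]
 [0.4718 0.2478 0.066 ]
 [0.4705 0.2566 0.066 ]] 0.012699219799100868 center from top edge [0.46693478 0.25184255]
tip center [0.467 0.252]
```

{"name": "arm_command", "arguments": {"offset": [[0,0.004,0],[0,0.006,0],[0,0.006,0],[0,0.002,0]], "dr": [[-0.2,0,0.1],[0,0,0],[0,0,0],[0,0,0]], "fingers": [0,0,0,0]}}

```text
clock: 19.05
tool_pos: [0.4674, 0.2516, 0.2979]
tcp_rot: [-0.67, 0.224, -0.224, 0.671]
ft_force: [-0.1, -0.2, -0.8]
gripper_width: 0.198
```

```bash
python3 - <<'E'
from h import *
from plant import *
tipplan(get_obs(),[.467,.2515,.05],yaw=-37)
im=eyes.capture('wrist')
cv2.imwrite('pics/c15.png',cv2.resize(im[215:315,270:370,::-1],None,fx=6,fy=6,interpolation=cv2.INTER_CUBIC))
E
```

```text
t 19.05 pos [0.4674 0.2516 0.2979] yawx -36.98 down [ 5.e-04  7.e-04 -1.e+00] f [-0.07 -0.23 -0.75] tq [-0.01 -0.01 -0.  ] w 0.198
q [-0.39  0.62 -0.23  1.95  0.23  0.6  -1.42]
TIP [0.4675 0.2518 0.0626] along -0.1363 lat 0.2087 depth 0.0274
t 19.05 pos [0.4674 0.2516 0.2979] yawx -36.98 down [ 5.e-04  7.e-04 -1.e+00] f [-0.07 -0.23 -0.75] tq [-0.01 -0.01 -0.  ] w 0.198
q [-0.39  0.62 -0.23  1.95  0.23  0.6  -1.42]
tilt dr [-0.05  0.02  0.  ]
toolofs [-0.0002  0.0126 -0.0004] 0.0127
```

View pics/c15.png

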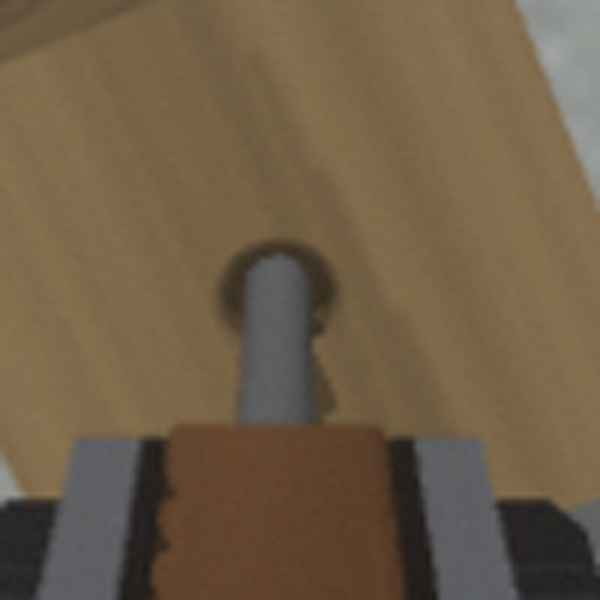

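{"name": "arm_command", "arguments": {"offset": [[0,0.006,-0.0006],[0,0.01,0],[0,0.01,0],[0,0.008,0],[0,0.001,0]], "dr": [[0,0,0],[0,0,0],[0,0,0],[0,0,0],[0,0,0]], "fingers": [0,0,0,0,0]}}

```text
clock: 19.6
tool_pos: [0.467, 0.251, 0.2595]
tcp_rot: [-0.67, 0.224, -0.224, 0.671]
ft_force: [0.6, 0.1, -0.9]
gripper_width: 0.207
```

```bash
python3 - <<'E'
from h import *
from plant import *
tipplan(get_obs(),[.4672,.2512,.012],yaw=-37)
E
```

```text
t 19.6 pos [0.467  0.251  0.2595] yawx -36.99 down [-1.e-04  4.e-04 -1.e+00] f [ 0.62  0.09 -0.89] tq [ 0.02 -0.02 -0.  ] w 0.207
q [-0.41  0.68 -0.2   1.97  0.26  0.51 -1.44]
TIP [0.4669 0.2511 0.0242] along -0.1369 lat 0.208 depth 0.0658
t 19.6 pos [0.467  0.251  0.2595] yawx -36.99 down [-1.e-04  4.e-04 -1.e+00] f [ 0.62  0.09 -0.89] tq [ 0.02 -0.02 -0.  ] w 0.207
q [-0.41  0.68 -0.2   1.97  0.26  0.51 -1.44]
tilt dr [-0.01  0.01 -0.02]
toolofs [0.0001 0.0122 0.0003] 0.0122
```

14 mm to go; no contact.

{"name": "arm_command", "arguments": {"offset": [[0,0.005,0],[0,0.004,0],[0,0.002,0]], "dr": [[0,0,0],[0,0,0],[0,0,0]], "fingers": [0,0,0]}}

```text
clock: 19.9
tool_pos: [0.467, 0.2512, 0.2474]
tcp_rot: [-0.67, 0.224, -0.224, 0.671]
ft_force: [1.1, 0.4, -1.1]
gripper_width: 0.2
```

{"name": "arm_command", "arguments": {"offset": [[0,0.0015,0]], "dr": [[0,0,0]], "fingers": [0]}}

```text
clock: 20.0
tool_pos: [0.4671, 0.2512, 0.2458]
tcp_rot: [-0.67, 0.224, -0.224, 0.671]
ft_force: [-0.1, 0.1, -0.1]
gripper_width: 0.204
```

{"name": "arm_command", "arguments": {"offset": [[0,0.0015,0]], "dr": [[0,0,0]], "fingers": [0]}}

```text
clock: 20.1
tool_pos: [0.4671, 0.2513, 0.245]
tcp_rot: [-0.67, 0.224, -0.224, 0.671]
ft_force: [-3.6, -2.8, 22.0]
gripper_width: 0.205
```

{"name": "arm_command", "arguments": {"offset": [[0,0,0],[0,0,0]], "dr": [[0,0,0],[0,0,0]], "fingers": [0,0]}}

```text
clock: 20.3
tool_pos: [0.4673, 0.2515, 0.2457]
tcp_rot: [-0.67, 0.224, -0.225, 0.671]
ft_force: [0.5, 0.6, -0.5]
gripper_width: 0.205
```

{"name": "arm_command", "arguments": {"offset": [[0,0,0],[0,0,0],[0,0,0],[0,0,0],[0,0,0],[0,0,0]], "dr": [[0,0,0],[0,0,0],[0,0,0],[0,0,0],[0,0,0],[0,0,0]], "fingers": [0.022,0.03,0.05,0.07,0.0854,0.0854]}}

```text
clock: 20.9
tool_pos: [0.4675, 0.2515, 0.2457]
tcp_rot: [-0.67, 0.224, -0.225, 0.671]
ft_force: [-0.4, 0.5, 0.7]
gripper_width: 0.99
```

```bash
python3 - <<'E'
from h import *
from plant import *
st(get_obs())
im=eyes.capture('wrist');cv2.imwrite('pics/w16.png',im[:,:,::-1])
E
```

```text
t 20.9 pos [0.4675 0.2515 0.2457] yawx -36.99 down [ 0.0021  0.0014 -1.    ] f [-0.37  0.48  0.67] tq [-0.02  0.02  0.01] w 0.99
q [-0.42  0.7  -0.19  1.98  0.27  0.48 -1.45]
```

View pics/w16.png

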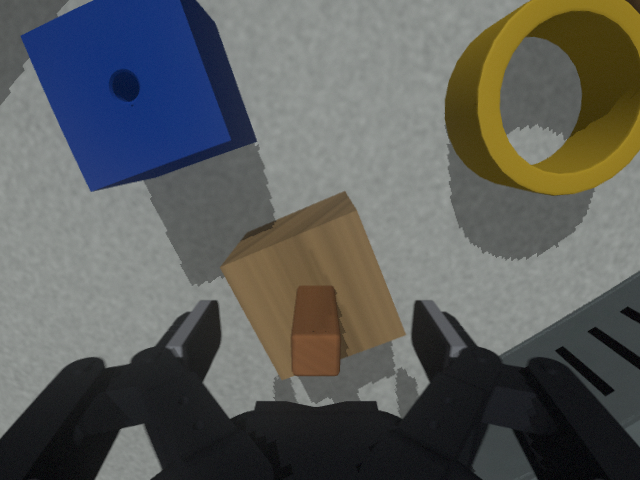

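The handle stands free between the open pads (top at about 316,355; foot 316,290). Now retreat straight up.

{"name": "arm_command", "arguments": {"offset": [[0,-0.01,0],[0,-0.02,0],[0,-0.03,0],[0,-0.04,0],[0,-0.04,0],[0,-0.02,0],[0,0,0],[0,0,0]], "dr": [[0,0,0],[0,0,0],[0,0,0],[0,0,0],[0,0,0],[0,0,0],[0,0,0],[0,0,0]], "fingers": [0.0854,0.0854,0.0854,0.0854,0.0854,0.0854,0.0854,0.0854]}}

```text
clock: 21.75
tool_pos: [0.4663, 0.2512, 0.4158]
tcp_rot: [-0.67, 0.223, -0.225, 0.672]
ft_force: [-0.4, -0.6, -0.0]
gripper_width: 0.999
```

```bash
python3 - <<'E'
from h import *
from plant import *
st(get_obs())
im=eyes.capture('scene');cv2.imwrite('pics/s17.png',im[:,:,::-1])
im=eyes.capture('top');cv2.imwrite('pics/t17.png',im[:,:,::-1])
c=eyes.calibration('scene');print(proj(c,[[.4672,.2512,.112],[.4672,.2512,.066]]))
cv2.imwrite('pics/s17c.png',cv2.resize(cv2.imread('pics/s17.png')[200:290,410:500],None,fx=6,fy=6,interpolation=cv2.INTER_CUBIC))
E
```

```text
t 21.75 pos [0.4663 0.2512 0.4158] yawx -36.93 down [ 0.0028  0.0016 -1.    ] f [-0.44 -0.59 -0.02] tq [ 0.05 -0.06  0.02] w 0.999
q [-0.35  0.45 -0.29  1.83  0.16  0.87 -1.36]
[[459.31859469 217.39479412]
 [456.08227975 236.77654996]]
```

View pics/s17.png

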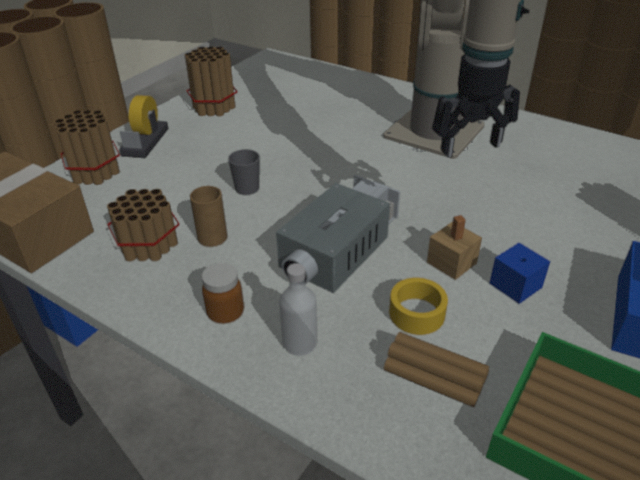

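View pics/t17.png

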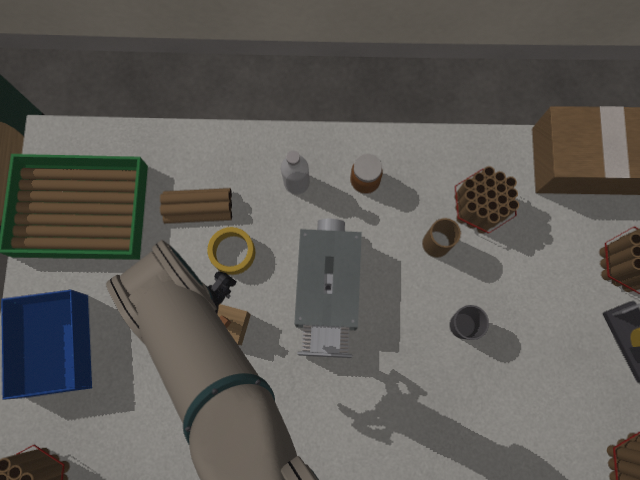

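View pics/s17c.png

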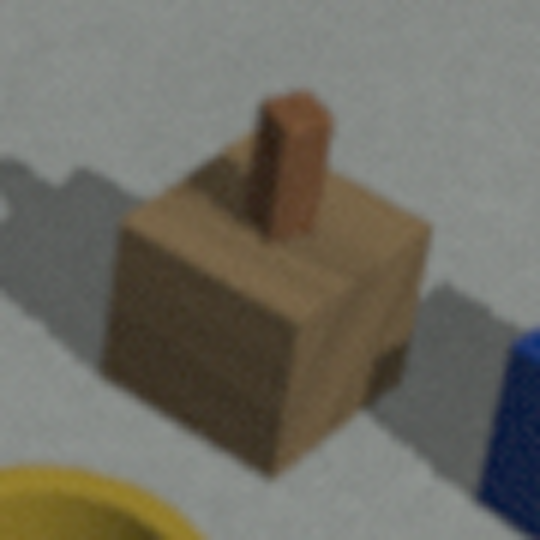

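Scene view: the pin stands upright in the stand (handle about 458,228 px), the slide is out at the front of the box (about 380,195), and the bystanders haven't moved. Handing in.

```bash
python3 -c "
from plant import env; print(env.job_done())"
```

```text
the job is handed in; nothing more can be done
None
```

The filter slide is out against its stop and the pin is back in its stand, upright with the handle's foot on the top. I handed the job in at about 21.8 s.

**Button and push:** I felt the button about 25 mm below the box top. The pin pressed it roughly 5–6 mm, to its hard stop. During the push-out the pin depth stayed at 29.8–30.0 mm, with about 8–10 N down while the slide moved.

**Slide at its stop:** The pin tip stopped at 55.9 mm and stayed there through two more pushes at 7–8 N. The wrist picture puts the well about 53 mm from where it began. That falls short of 54 mm by no more than the starting play and camera error.

**Last checks:** In the final views the gripper is open and clear, the pin stands upright, the slide is still out and nothing else appears to have moved.

**What did not go cleanly:**
- **Press force:** It peaked at about 14 N when the button reached its stop, against the 10 N suggested.
- **First push:** The tip stuck on the button, and the press eased to about 4 mm before the slide moved. I pressed down again to about 5 mm before it began to move.
- **Seating the pin:** The handle touched the stand with a brief 22 N.
- **Hole position:** Two measurements differed by about 2 mm. I aimed between them, then trusted the close wrist view, and the pin went in without touching the sides.

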